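# Shut the tube clamp and seat the socket that fits its nut

### The job

Press the hinged strap of the tube clamp (blue pad at its free end) down until it snaps fully shut. Then try the orange-handled sockets from the black mat on the strap's brass hex nut until you find the one that goes fully home over the nut; every other socket must end standing upright on the mat. Finish while still gripping the fitting socket, seated flat and fully down on the nut (do not let go), and leave the other things on the bench where they are.

Things in the scene. Friction and masses are not known exactly. Their poses are not given: they have to be found in the camera images.
- clamp: grey tube clamp screwed to the bench, base plate 150x70 mm, carrying a 200 mm aluminium tube along its own y axis at 46 mm height (top at 62 mm, black end collars to 66 mm). Origin: centre of the base's underside on the bench. Own x points from the nut end to the hinge end; own y along tube and hinge; z up.
- strap (a joint): angle of the steel strap on the clamp, rad: 0 = fully shut (level), grows as the free end rises, at most 0.9; starts open at 0.6 to 0.85 and stays where it is left there. It moves at 1 to 2 N on the pad until a spring detent resists from 0.12 (about 5 N at the pad), is passed at about 0.05, and then holds the strap shut.
- strap_hinge (a point): point on the strap's hinge axis, 45 mm along clamp x from its origin and 50 mm above the bench. Turns with the strap: own x points from the free end to the hinge, y along the hinge axis.
- strap_pad (a point): centre of the top of the blue ribbed press pad (32 x 30 mm) at the strap's free end, 130 mm from the hinge axis; turns with the strap. When shut, it lies 56 mm above the bench, 50 mm from the nut's axis. The nut sits between pad and hinge.
- nut_seat (a point): foot of the brass hex nut on its washer (38 mm wide), on its axis; strap shut: 56 mm above the bench, 35 mm from clamp's origin towards clamp -x. Own z: nut's axis; own x square to a flat (flats face 0, 60, 120.. deg from x). Nut 24 mm across flats, 9 mm high, then bevelled to 18 mm across at 14 mm, bolt end (14 mm thick) to 19 mm. The nut turns stiffly (0.08 N m).
- mat: fixed black rubber mat 110 x 340 x 4 mm on which the sockets stand in a row along its own y, about 115 mm apart. Origin: centre of its underside, on the bench.
- socket_p_grip (a point): middle of the orange six-sided handle (28 mm across flats, from 38 to 74 mm above the mouth) of one of three sockets alike outside; on its axis, 56 mm above its mouth. Own x is square to one flat of handle and bore alike (flats face 0, 60, 120.. deg from x). On the socket that fits, this point ends 56 mm above nut_seat.
- socket_q_grip (a point): the same point of another of the three sockets (see socket_p_grip).
- socket_r_grip (a point): the same point of another of the three sockets (see socket_p_grip).
- socket_p: socket of socket_p_grip, one rigid piece 76 mm high, 0.15 to 0.3 kg, mouth down: steel sleeve 39 mm wide, 32 mm high, with a six-sided bore 26 mm deep, neck, handle. Origin: centre of its mouth, z up its axis. Of the three, only one bore fits the nut (1.5 mm play all round, mouth down on the washer); two are too narrow and stop 12 to 16 mm higher. Outside does not show which.
- socket_q: the socket of socket_q_grip; origin at the centre of its mouth, z up along its axis. Set down off-centre or turned, even the fitting socket first hangs on the nut's bevel; pressed on with about 15 N and some give sideways it slides down.
- socket_r: the socket of socket_r_grip; origin at the centre of its mouth, z up along its axis.
- terminal_block: bystander: loose green terminal block 60x16x18 mm, leave it where it is; origin at its underside.
- wire_spool: bystander: loose spool 55 mm across, 38 mm high, leave it; origin at its underside.
- cup: bystander: loose short steel cup with a red band, 64 mm across, 40 mm high, leave it; origin at its underside.
Mind the look-alikes: they are no part of the job. What is shaped like the socket_q but red is not meant.

How it is judged:
On the way:
1. the strap is pressed fully shut (value of joint strap below 0.03 rad), for 0.3 s.
At the end, for the whole second after the job is handed in: The strap is shut (within 0.03 rad); one socket (only the fitting one can) is gripped in the fingers (over 3 N) and at rest, square (within 0.09 rad) and centred (within 4 mm) over the nut with its mouth within 3.5 mm of the washer; the other two stand upright on the mat, not touched (value of joint strap below 0.03 rad and ((z of socket_p_grip in the frame of nut_seat between 0.052 and 0.0595 m and horizontal distance between socket_p and nut_seat below 0.004 m and angle between the z axis of socket_p and the z axis of nut_seat, either way round below 0.09 rad and contact force between the fingers and socket_p above 3 N and linear speed of socket_p below 0.02 m/s and angle between each of socket_q, socket_r's own z axis and vertical below 0.1 rad and contact force between each of socket_q, socket_r and mat above 0.5 N and contact force between the fingers and socket_q below 0.3 N and contact force between the fingers and socket_r below 0.3 N) or (z of socket_q_grip in the frame of nut_seat between 0.052 and 0.0595 m and horizontal distance between socket_q and nut_seat below 0.004 m and angle between the z axis of socket_q and the z axis of nut_seat, either way round below 0.09 rad and contact force between the fingers and socket_q above 3 N and linear speed of socket_q below 0.02 m/s and angle between each of socket_p, socket_r's own z axis and vertical below 0.1 rad and contact force between each of socket_p, socket_r and mat above 0.5 N and contact force between the fingers and socket_p below 0.3 N and contact force between the fingers and socket_r below 0.3 N) or (z of socket_r_grip in the frame of nut_seat between 0.052 and 0.0595 m and horizontal distance between socket_r and nut_seat below 0.004 m and angle between the z axis of socket_r and the z axis of nut_seat, either way round below 0.09 rad and contact force between the fingers and socket_r above 3 N and linear speed of socket_r below 0.02 m/s and angle between each of socket_p, socket_q's own z axis and vertical below 0.1 rad and contact force between each of socket_p, socket_q and mat above 0.5 N and contact force between the fingers and socket_p below 0.3 N and contact force between the fingers and socket_q below 0.3 N))); the arm keeps its last pose, push and grip.
It fails at once if a bystander is pushed more than 30 mm from its place (distance of any of terminal_block, wire_spool, cup from where it was at the start of the episode above 0.03 m).
It also fails if it takes over 72 s, if anything falls off the work surface, if the arm or the gripper's body presses on something with over 40 N, if the wrist force passes 120 N, or if a joint passes its speed limit or range.

### The arm

A 7-joint arm with a two-finger parallel gripper is mounted at the origin on a cart in front of the work surface, level with it; the furniture and walls round the work are solid. World frame = base frame: x ahead of the robot, y to its left, z up, the work surface at z = 0. Lengths are in m, angles in rad, forces in N, time in s.
With the tool pointing down it reaches from about 0.35 to 0.9 m from the base axis. Payload 7.2 kg.
Tool frame: the origin (TCP) lies midway between the tips of the shut fingers; the grasp point (between the pads) lies 19 mm behind it (ctrl.pinch_z is the z of the grasp point in the tool frame, in m); z points along the fingers, y is the direction in which the jaws open and shut (so a half turn about z gives the same grasp; the last joint's range is limited). The gripper opens to 85 mm and grips with 20 to 120 N. Pads are 22 mm wide; open, the fingers measure 114 mm over their backs; the gripper's body (76 mm by 85 mm) begins 54 mm behind the grasp point. The pads swing forward as they close: fully open they stand 13 mm farther back than shut.
Start: joints at [-1.264, 0.411, -0.013, 1.596, 0.006, 1.134, -0.082], TCP at [0.229, 0.582, 0.231] pointing down, gripper open.
Joint ranges: [-2.95, 2.95], [-0.29, 1.99], [-1.47, 1.44], [0.14, 2.54], [-1.03, 4.17], [0.13, 1.85], [-2.86, 2.86]. Speed limits (rad/s): [2.39, 2.39, 3.01, 3.01, 3.14, 3.14, 3.14].

### API

Orientations are given as a unit quaternion [w, x, y, z].
In Python, from workcell import monitor, capture, workorder, spot_in, cut_out, place_of, ctrl gives the robot as it stands.
- The arm moves only by the tool move_arm, never from a script. Its argument "commands" is a list of rows, each a list of 3 entries, a list of its own where there are three numbers: the shift along the tool's x, y, z in cm, then the turn, a rotation vector about the tool's x, y, z in degrees, then the closure, from 0 (fully open) to 1 (shut). A call has 1 to 12 rows; each row is the pose to reach, as a shift and turn from the pose commanded when the call began, along the tool's axes at that moment; what a row does not reach only later rows make up. A row lasts 1/10 s, in which the tool goes at most 50 mm and 8.59 degrees, less where a joint would pass 70% of its speed; a pose out of reach is approached as far as the arm can. A call with a gripper value outside its range is refused whole. The fingers move at their own pace and stop on an object; "newtons" is the grip in N (left out, the last holds). Time passes only in rows, so rows that repeat a pose let the fingers close. It gives the time, the measured TCP pose, the force and the opening at its end, in the units of the state.
- monitor.read_state(): the state, without advancing time (a new reading comes with each control period).
- capture(name): name is "scene" or "side" or "wrist"; returns a dict with "color" (384x512x3 uint8, red, green, blue), "K" (3x3 intrinsics, pixels), "dist" ([k1, k2, p1, p2, k3] as OpenCV has them; the pictures are not rectified), "rvec" (rotation vector, rad) and "tvec" (3), from world to camera coordinates, as OpenCV has them. Camera axes: x right, y down, z forward; pixel columns grow to the right and rows downward; lengths in m; the calibration is good to about 2 mm. A picture is of the moment at which its call begins. There is no depth.
- workorder.hand_in(): hands the job in, once; it reports no verdict.
Trained networks look in the newest picture that a camera, given by its name, has taken for a name from the list of things; names that differ only in an ending like _2 or _b are one class to them, and where a whole thing is asked for, a point or a joint stands for the part that bears it (a point fixed in the world has none). Each returns a list of dicts, best first, with "score" (0 to 1); they miss things now and then, are a little off and sometimes report something else, mostly with a low value. They report only what shows in the picture. A call takes as long as a camera call. They do not tell look-alikes from the thing itself.
- spot_in(camera, thing): "point" ([row, column] in pixels, amid what is visible of it).
- cut_out(camera, thing): "mask" (384x512 bool, what is visible of it) and "point" ([row, column] in pixels, amid what is visible of it).
- place_of(camera, thing): "point" ([row, column] in pixels: a listed point, or the origin of a listed thing).
The state is a dict: "t": time; "joint_positions": joint angles; "dq": joint speeds; "joint_torque": joint torques, N m; "tcp_pos": TCP position; "tcp_rot": TCP orientation; "ft_force": force on the tool from outside, world axes, zero at the start; "wrist_torque": the same for the moment, N m; "finger_gap": opening from 0.0 (shut) to 1.0 (fully open).
Only numpy, scipy, OpenCV 4.12 (cv2) and the standard library are available. Lean on these libraries where they do the work, as an engineer would, in place of code of your own. Each camera call takes 0.05 s, during which the arm holds its last target.

## Working session

There is one attempt and no reset: what is moved stays moved. The work goes in short steps, Python scripts to look and compute and a tool call to move; the robot and the scene stay as the last step left them, time stands still between calls to the robot, and variables do not carry over. Pictures are saved under pics/ and viewed, and the job is handed in when it is done.

Besides the shell and the picture viewer there is one more tool, called after "Request:" as name([rows], argument=value, ...), one row to a line, values as JSON. move_arm: Moves the arm, as the interface text tells. Its arguments: {"type":"object","properties":{"commands":{"type":"array","items":{"type":"array"}},"newtons":{"type":"number"}},"required":["commands"]}

```bash
ls; mkdir -p pics; cat > h.py <<'E'
import numpy as np, cv2
from workcell import monitor, capture, workorder, spot_in, cut_out, place_of, ctrl
def save(n,c,crop=None,s=1):
    im=c["color"][:,:,::-1]
    if crop: r0,r1,c0,c1=crop; im=im[r0:r1,c0:c1]
    if s!=1: im=cv2.resize(im,None,fx=s,fy=s,interpolation=cv2.INTER_CUBIC)
    cv2.imwrite("pics/"+n,im)
def ray(c,p):
    R=cv2.Rodrigues(np.array(c["rvec"],float))[0]; t=np.array(c["tvec"],float).ravel()
    u=cv2.undistortPoints(np.array([[[p[1],p[0]]]],float),np.array(c["K"]),np.array(c["dist"]))[0,0]
    d=R.T@np.array([u[0],u[1],1.]); return -R.T@t, d/np.linalg.norm(d)
def atz(c,p,z):
    o,d=ray(c,p); return o+d*(z-o[2])/d[2]
def proj(c,P):
    q=cv2.projectPoints(np.array(P,float).reshape(-1,3),np.array(c["rvec"],float),np.array(c["tvec"],float),np.array(c["K"]),np.array(c["dist"]))[0].reshape(-1,2)
    return q[:,::-1]
def tri(rs):
    A=0;b=0
    for o,d in rs:
        M=np.eye(3)-np.outer(d,d);A=A+M;b=b+M@o
    x=np.linalg.solve(A,b); return x,[np.linalg.norm((np.eye(3)-np.outer(d,d))@(x-o)) for o,d in rs]
E
python3 - <<'E'
from h import *
print(monitor.read_state()); print(ctrl.pinch_z)
for n in ["scene","side","wrist"]:
    c=capture(n); save(n+"0.png",c,s=1.5); o,d=ray(c,(192,256)); print(n,o,d)
    for th in ["clamp","strap_hinge","strap_pad","nut_seat","mat","socket_p_grip","socket_q_grip","socket_r_grip","terminal_block","wire_spool","cup"]:
        print(th,[(np.round(x["point"],1).tolist(),round(x["score"],2)) for x in place_of(n,th)][:4])
E
```

```text
pics
{'t': 0.0, 'joint_positions': array([-1.26420523,  0.41187445, -0.01272733,  1.59705699,  0.00559393,
        1.13431224, -0.08219597]), 'dq': array([-8.45299692e-05,  3.65259844e-04, -1.12370553e-04,  1.47385401e-03,
        5.07102405e-04, -3.21885530e-04, -7.51917024e-04]), 'joint_torque': array([-6.33157902e-05, -6.00607967e+01,  6.81819767e-01, -2.99421984e+01,
        1.37376363e-02,  1.04637662e-02,  8.06098654e-08]), 'tcp_pos': array([0.22864275, 0.58113215, 0.23046356]), 'tcp_rot': array([-9.93855679e-05,  1.86280870e-01,  9.82496201e-01, -8.01613653e-04]), 'ft_force': array([0.32196813, 0.26362003, 0.07454034]), 'wrist_torque': array([-0.0220421 ,  0.01143689,  0.02073255]), 'finger_gap': 1.0007903083142689}
-0.0187
scene [-0.28764958 -0.53323623  0.79851255] [ 0.67278296  0.36207968 -0.64518322]
clamp [([219.2, 323.1], 0.63)]
strap_hinge [([202.6, 328.6], 0.69)]
strap_pad [([187.3, 315.2], 0.85)]
nut_seat [([191.2, 325.1], 0.61)]
mat [([189.3, 181.3], 0.62)]
socket_p_grip [([160.2, 149.9], 0.73)]
socket_q_grip [([197.8, 262.6], 0.65)]
socket_r_grip [([185.4, 211.3], 0.73)]
terminal_block [([235.4, 263.8], 0.46), ([190.7, 179.7], 0.42), ([219.3, 319.0], 0.2)]
wire_spool [([265.3, 304.4], 0.96)]
cup [([264.6, 389.8], 0.87)]
side [-0.0870667   1.04633304  1.14791376] [ 0.33072223 -0.69960121 -0.63338847]
clamp []
strap_hinge []
strap_pad []
nut_seat []
mat [([256.2, 230.4], 0.89)]
socket_p_grip []
socket_q_grip []
socket_r_grip []
terminal_block [([208.7, 286.9], 0.43)]
wire_spool [([188.1, 302.4], 0.77)]
cup []
wrist [0.15175586 0.6120673  0.3745575 ] [ 0.29863302 -0.11773326 -0.94707824]
clamp []
strap_hinge []
strap_pad []
nut_seat []
mat []
socket_p_grip []
socket_q_grip []
socket_r_grip []
terminal_block []
wire_spool []
cup []
```

View pics/scene0.png

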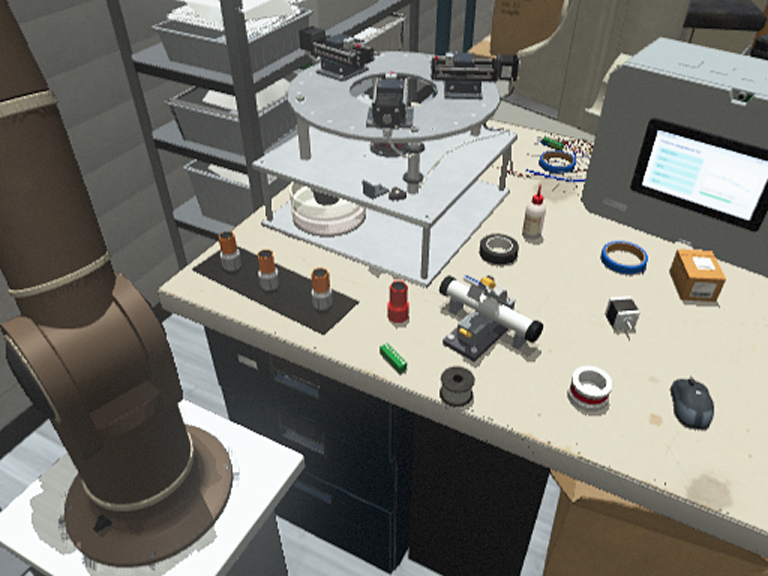

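View pics/side0.png

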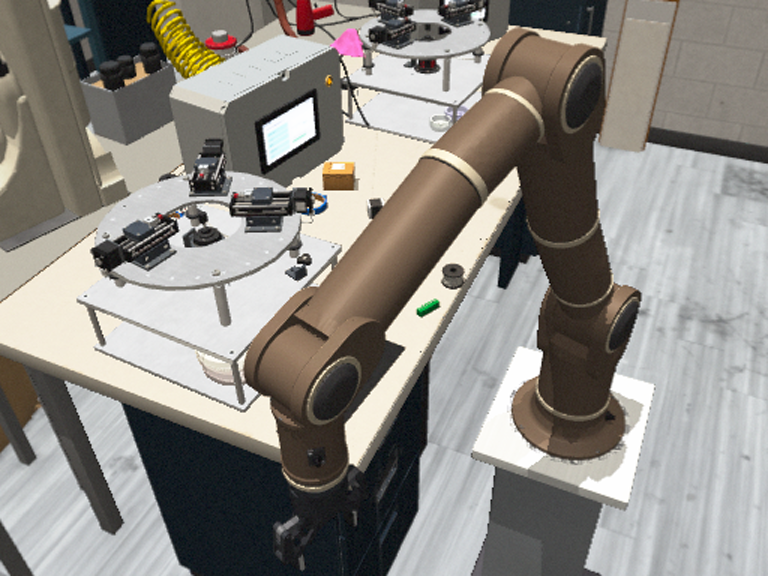

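View pics/wrist0.png

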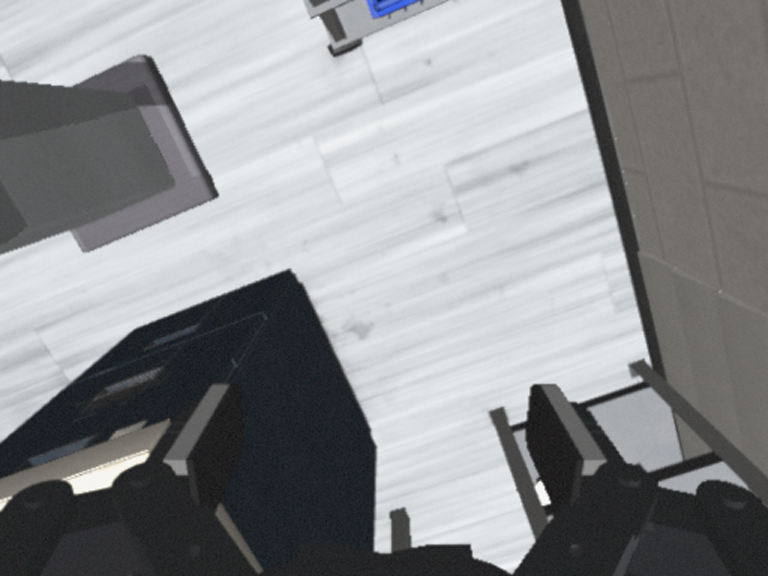

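The scene view shows three orange-handled sockets on the black mat at raw (row, col) (160,150), (185,211) and (198,213..263). A red look-alike stands at about (200,265), and the clamp with its open strap is at about (205,325). The side view is blocked by the arm. I'll compute positions next.

```bash
python3 - <<'E'
from h import *
c=capture("scene")
save("s1.png",c,(140,270,120,360),3.3); save("s2.png",c,(170,250,280,380),7)
for th,z in [("clamp",0),("strap_hinge",.05),("mat",0),("socket_p_grip",.06),("socket_q_grip",.06),("socket_r_grip",.06),("terminal_block",0),("wire_spool",0),("cup",0)]:
    for x in place_of("scene",th)[:4]: print(th,np.round(x["point"],1),round(x["score"],2),np.round(atz(c,x["point"],z),4))
for th in ["socket_p","socket_q","strap_pad","nut_seat"]:
    for x in spot_in("scene",th)[:6]: print(th,np.round(x["point"],1),round(x["score"],2),np.round(atz(c,x["point"],.04),4))
E
```

```text
clamp [220.9 320.8] 0.84 [ 0.5205 -0.2991  0.    ]
clamp [159.8 150.3] 0.52 [0.5265 0.2907 0.    ]
clamp [237.2 262.1] 0.39 [ 0.3911 -0.1857  0.    ]
strap_hinge [199.1 330.7] 0.82 [ 0.5621 -0.3063  0.05  ]
mat [191.6 180.6] 0.62 [0.4424 0.111  0.    ]
socket_p_grip [157.6 146.3] 0.61 [0.4685 0.2465 0.06  ]
socket_q_grip [174.1 177.2] 0.75 [0.4464 0.1171 0.06  ]
socket_q_grip [194.7 264.4] 0.56 [ 0.4832 -0.1442  0.06  ]
socket_r_grip [184.7 210.2] 0.6 [0.4503 0.0081 0.06  ]
socket_r_grip [191.4 177.7] 0.27 [0.3845 0.07   0.06  ]
terminal_block [237.2 260.4] 0.54 [ 0.389  -0.1818  0.    ]
wire_spool [262.9 303.8] 0.84 [ 0.362  -0.3167 -0.    ]
cup [266.4 389. ] 0.69 [ 0.4494 -0.5061 -0.    ]
cup [237.3 262. ] 0.19 [ 0.3907 -0.1857  0.    ]
socket_p [164.4 152.2] 0.88 [0.4697 0.2293 0.04  ]
socket_p [181.2 180.2] 0.65 [0.4432 0.1072 0.04  ]
socket_p [201.7 264.5] 0.58 [ 0.4781 -0.1473  0.04  ]
socket_q [164.4 152.2] 0.88 [0.4697 0.2293 0.04  ]
socket_q [181.2 180.2] 0.65 [0.4432 0.1072 0.04  ]
socket_q [201.7 264.5] 0.58 [ 0.4781 -0.1473  0.04  ]
strap_pad [192.1 323.7] 0.86 [ 0.5924 -0.2754  0.04  ]
nut_seat [186.6 323.8] 0.55 [ 0.6153 -0.2668  0.04  ]
```

View pics/s1.png

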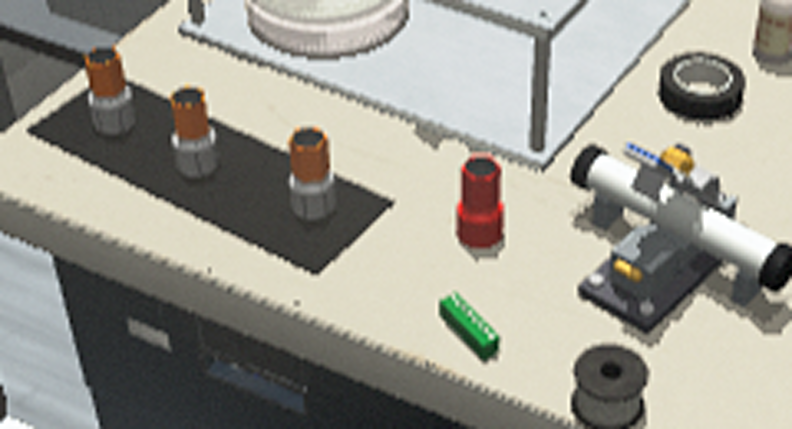

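View pics/s2.png

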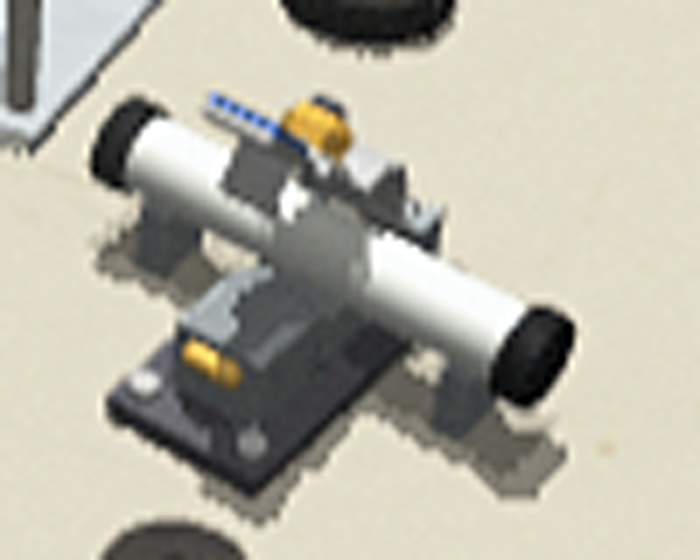

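```bash
cat >> h.py <<'E'
from scipy.spatial.transform import Rotation as Ro
def rot(q): return Ro.from_quat([q[1],q[2],q[3],q[0]])
def yawpose(a): # tool x dir in world at angle a (rad), z down
    x=np.array([np.cos(a),np.sin(a),0]);z=np.array([0,0,-1.]);return Ro.from_matrix(np.c_[x,np.cross(z,x),z])
def cmd(P,R=None,s=None):
    s=s or monitor.read_state(); R0=rot(s["tcp_rot"])
    d=R0.inv().apply(np.array(P)-s["tcp_pos"])*100
    r=(R0.inv()*R).as_rotvec(degrees=True) if R is not None else np.zeros(3)
    print("cm",np.round(d,2),"rotdeg",np.round(r,1),"rows>=",np.ceil(max(np.linalg.norm(d)/5,np.linalg.norm(r)/8.59)))
def st():
    s=monitor.read_state(); x=rot(s["tcp_rot"]).as_matrix()
    print("t",round(s["t"],2),"pos",np.round(s["tcp_pos"],4),"xdir deg",round(np.degrees(np.arctan2(x[1,0],x[0,0])),2),"z",np.round(x[:,2],3),"F",np.round(s["ft_force"],1),"gap",round(s["finger_gap"],3),"q",np.round(s["joint_positions"],2)); return s
E
python3 - <<'E'
from h import *
c=capture("scene")
for p in [(186,283),(148,175)]: print(atz(c,p,0.0))
for p in [(147,283),(109,170)]: print(atz(c,p,0.17),atz(c,p,0.2))
st(); cmd([.42,.06,.33],yawpose(np.radians(180)))
cmd([.42,.06,.33],yawpose(np.radians(0)))
E
```

```text
[ 0.60773926 -0.14336403  0.        ]
[0.61849259 0.26148138 0.        ]
[ 0.56489079 -0.15620081  0.17      ] [ 0.52419755 -0.17419737  0.2       ]
[0.58669812 0.22990527 0.17      ] [0.54496398 0.1934792  0.2       ]
t 2.55 pos [0.2288 0.5816 0.2313] xdir deg 158.53 z [-0.  0. -1.] F [-0.4 -0.3  0.1] gap 1.004 q [-1.26  0.41 -0.01  1.6   0.01  1.13 -0.08]
cm [-36.89 -41.54  -9.87] rotdeg [  0.   -0.  -21.5] rows>= 12.0
cm [-36.89 -41.54  -9.87] rotdeg [ -0.   -0.  158.5] rows>= 19.0
```

Request:
move_arm([
  [[-37,-41.5,-10],[0,0,-21.5],0],
  [[-37,-41.5,-10],[0,0,-21.5],0],
  [[-37,-41.5,-10],[0,0,-21.5],0],
  [[-37,-41.5,-10],[0,0,-21.5],0],
  [[-37,-41.5,-10],[0,0,-21.5],0],
  [[-37,-41.5,-10],[0,0,-21.5],0],
  [[-37,-41.5,-10],[0,0,-21.5],0],
  [[-37,-41.5,-10],[0,0,-21.5],0],
  [[-37,-41.5,-10],[0,0,-21.5],0],
  [[-37,-41.5,-10],[0,0,-21.5],0],
  [[-37,-41.5,-10],[0,0,-21.5],0],
  [[-37,-41.5,-10],[0,0,-21.5],0],
])

```text
t: 3.75
tcp_pos: [0.4226, 0.0549, 0.3327]
tcp_rot: [0.001, 0.003, 1.0, 0.0]
ft_force: [0.1, 0.1, -0.4]
finger_gap: 1.001
```

```bash
python3 - <<'E'
from h import *
st()
c=capture("wrist"); save("w1.png",c,s=1.5)
for th in ["socket_p_grip","socket_q_grip","socket_r_grip"]:
    for x in place_of("wrist",th)[:4]: print(th,np.round(x["point"],1),round(x["score"],2),np.round(atz(c,x["point"],.06),4))
cs=capture("side"); save("side1.png",cs,s=1.5)
for th in ["strap_hinge","strap_pad","nut_seat","socket_p_grip","socket_q_grip","socket_r_grip"]:
    for x in place_of("side",th)[:4]: print(th,np.round(x["point"],1),round(x["score"],2),np.round(atz(cs,x["point"],.06),4))
E
```

```text
t 3.75 pos [0.4226 0.0549 0.3327] xdir deg 179.65 z [ 0.003  0.    -1.   ] F [ 0.1  0.1 -0.4] gap 1.001 q [-0.59 -0.04  0.34  1.91  0.01  1.27  1.31]
socket_p_grip [177.9 387. ] 0.96 [0.4633 0.226  0.06  ]
socket_q_grip [196.8 108. ] 0.85 [ 0.4872 -0.1427  0.06  ]
socket_q_grip [170. 307.] 0.64 [0.4521 0.1207 0.06  ]
socket_q_grip [171.9 216. ] 0.49 [0.4539 0.0031 0.06  ]
socket_r_grip [167.9 213.6] 0.78 [4.485e-01 3.000e-04 6.000e-02]
socket_r_grip [176.9 386.4] 0.42 [0.4619 0.2251 0.06  ]
strap_hinge [164.8 251.6] 0.74 [ 0.5638 -0.2967  0.06  ]
strap_pad [153.8 268.7] 0.45 [ 0.5331 -0.389   0.06  ]
nut_seat [260.  229.3] 0.59 [0.4206 0.1712 0.06  ]
nut_seat [155.6 258.5] 0.42 [ 0.5646 -0.3622  0.06  ]
socket_p_grip [267.7 209.4] 0.57 [0.4609 0.2225 0.06  ]
socket_q_grip [194. 252.] 0.74 [ 0.4893 -0.1397  0.06  ]
socket_q_grip [246.5 226.7] 0.68 [0.4537 0.124  0.06  ]
socket_r_grip [223.4 245.9] 0.67 [0.4441 0.0053 0.06  ]
```

View pics/w1.png

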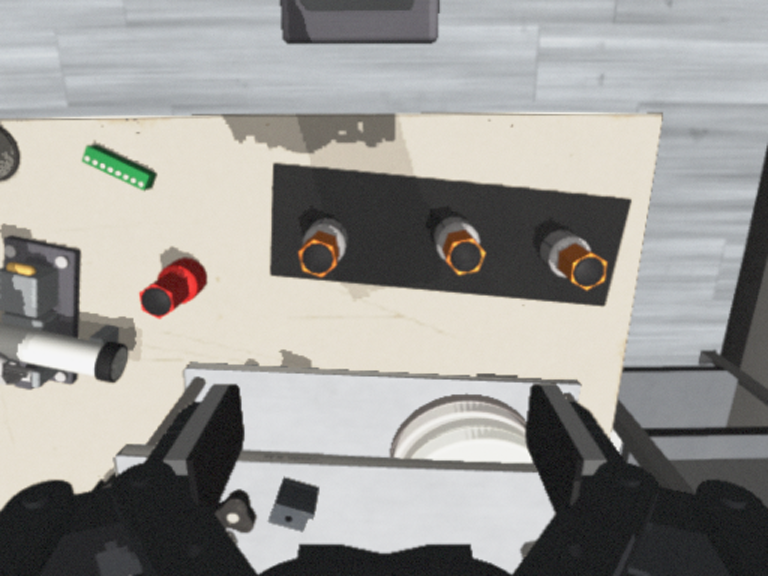

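View pics/side1.png

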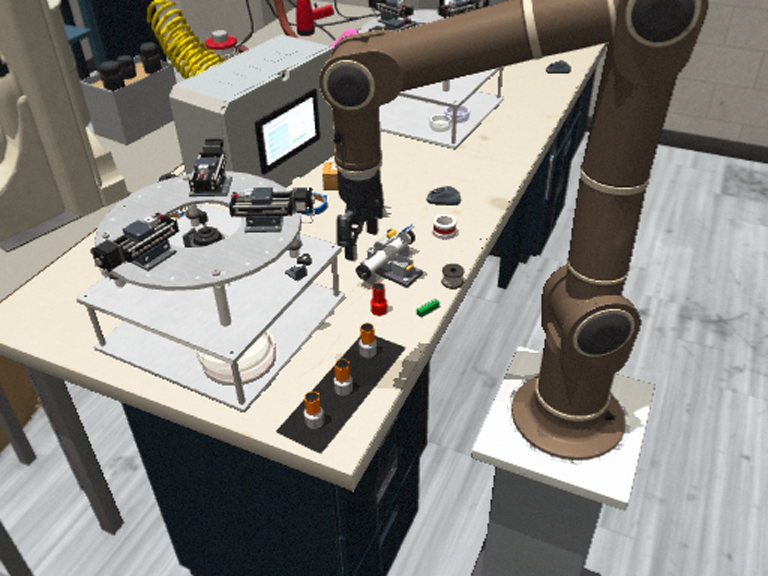

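Wrist view: three orange sockets at about (170,213), (170,308), (180,392) raw, with the red look-alike at (200,105) off the mat. Now I'll look at the clamp.

Request:
move_arm([
  [[-8,35,0],[0,0,0],0],
  [[-8,35,0],[0,0,0],0],
  [[-8,35,0],[0,0,0],0],
  [[-8,35,0],[0,0,0],0],
  [[-8,35,0],[0,0,0],0],
  [[-8,35,0],[0,0,0],0],
  [[-8,35,0],[0,0,0],0],
  [[-8,35,0],[0,0,0],0],
  [[-8,35,0],[0,0,0],0],
  [[-8,35,0],[0,0,0],0],
])

```text
t: 5.3
tcp_pos: [0.5012, 0.4088, 0.331]
tcp_rot: [-0.0, 0.0, 1.0, -0.001]
ft_force: [0.1, -0.2, 0.8]
finger_gap: 1.0
```

```bash
python3 - <<'E'
from h import *
st()
c=capture("wrist"); save("w2.png",c,s=1.5)
for th in ["clamp","strap_hinge","strap_pad","nut_seat"]:
    for x in place_of("wrist",th)[:4]: print(th,np.round(x["point"],1),round(x["score"],2),np.round(atz(c,x["point"],0),4),np.round(atz(c,x["point"],.05),4),np.round(atz(c,x["point"],.12),4))
E
```

```text
t 5.3 pos [0.5012 0.4088 0.331 ] xdir deg 179.98 z [-0.    -0.001 -1.   ] F [ 0.1 -0.2  0.8] gap 1.0 q [-0.87  0.39  0.16  1.4  -0.06  1.36  0.86]
strap_pad [104.5  49.1] 0.44 [0.4498 0.1188 0.    ] [0.4465 0.1495 0.05  ] [0.4418 0.1923 0.12  ]
```

View pics/w2.png

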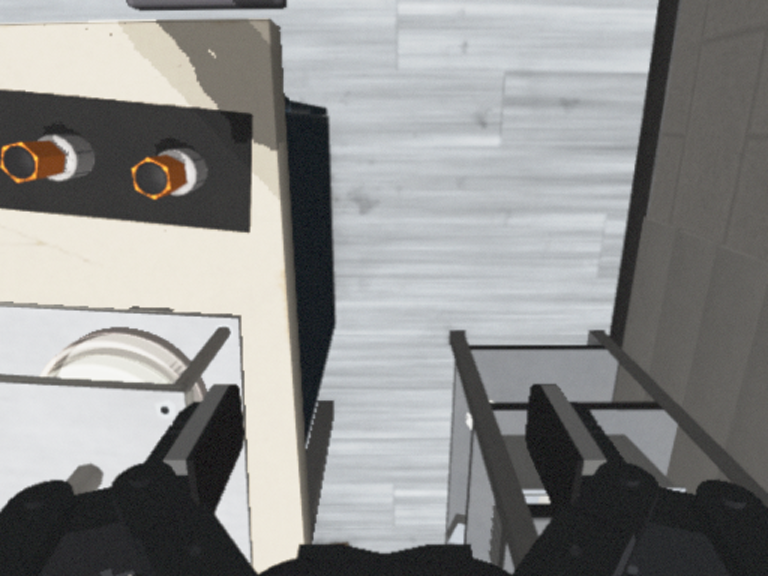

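I had the tool-y sign wrong (tool y is world +y here). Nothing was touched, so I'm going back the other way.

Request:
move_arm([
  [[3,-40,0],[0,0,0],0],
  [[3,-55,0],[0,0,0],0],
  [[3,-69,0],[0,0,0],0],
  [[3,-69,0],[0,0,0],0],
  [[3,-69,0],[0,0,0],0],
  [[3,-69,0],[0,0,0],0],
  [[3,-69,0],[0,0,0],0],
  [[3,-69,0],[0,0,0],0],
  [[2,-69,0],[0,0,0],0],
  [[2,-69,0],[0,0,0],0],
  [[1,-69,0],[0,0,0],0],
  [[1,-69,0],[0,0,0],0],
])

```text
t: 6.75
tcp_pos: [0.4862, -0.1918, 0.3321]
tcp_rot: [0.001, 0.0, 1.0, 0.0]
ft_force: [0.3, 1.1, -0.5]
finger_gap: 0.998
```

Request:
move_arm([
  [[0,0,0],[0,0,0],0],
  [[0,0,0],[0,0,0],0],
])

```text
t: 6.95
tcp_pos: [0.4863, -0.191, 0.3315]
tcp_rot: [0.0, 0.002, 1.0, 0.0]
ft_force: [-0.0, 1.0, -0.4]
finger_gap: 1.0
```

```bash
cat > look.py <<'E'
from h import *
import sys
st()
c=capture("wrist"); save(sys.argv[1],c,s=1.5)
for th in ["clamp","strap_hinge","strap_pad","nut_seat"]:
    for x in place_of("wrist",th)[:4]: print(th,np.round(x["point"],1),round(x["score"],2),np.round(atz(c,x["point"],0),4),np.round(atz(c,x["point"],.05),4),np.round(atz(c,x["point"],.12),4))
E
python3 look.py w3.png
```

```text
t 6.95 pos [ 0.4863 -0.191   0.3315] xdir deg 179.8 z [ 0.001  0.    -1.   ] F [-0.   1.  -0.4] gap 1.0 q [-0.19  0.16  0.55  1.72 -0.09  1.28  1.95]
clamp [165.5 185.6] 0.89 [ 0.5232 -0.2942  0.    ] [ 0.5106 -0.2833  0.05  ] [ 0.4929 -0.268   0.12  ]
strap_hinge [205.4 173.6] 0.9 [ 0.5858 -0.3171  0.    ] [ 0.5666 -0.3037  0.05  ] [ 0.5397 -0.2851  0.12  ]
strap_pad [161.4 164.6] 0.89 [ 0.5169 -0.3246  0.    ] [ 0.5049 -0.3105  0.05  ] [ 0.4882 -0.2907  0.12  ]
strap_pad [116.  507.3] 0.23 [0.4517 0.1674 0.    ] [0.4466 0.1297 0.05  ] [0.4395 0.0769 0.12  ]
nut_seat [183.3 166.7] 0.94 [ 0.5504 -0.3245  0.    ] [ 0.535  -0.3104  0.05  ] [ 0.5133 -0.2906  0.12  ]
```

View pics/w3.png

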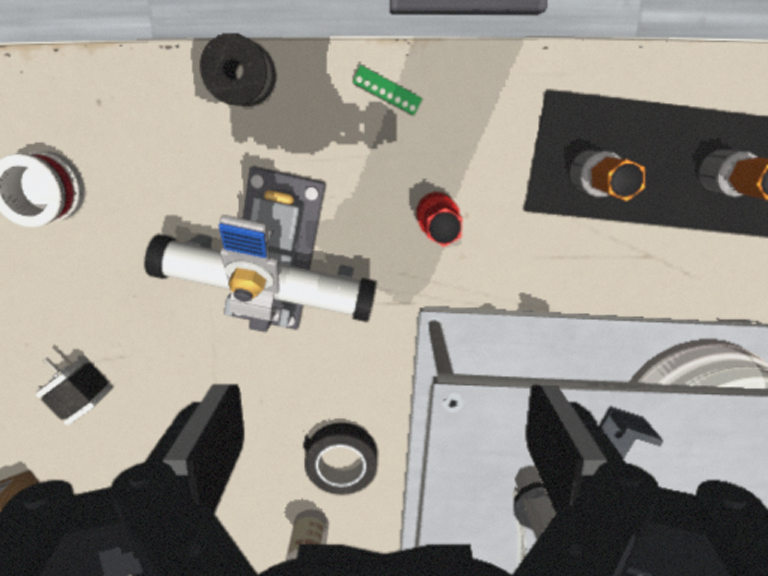

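The wrist view shows the hinge on the far side at raw (205,174) and the blue pad toward the robot at (161,165). The brass nut is at (185,165), and clamp x ≈ world +x, turned about -11°. Next I'll plan the press along the pad's arc.

```bash
python3 - <<'E'
from h import *
s=st(); R0=rot(s["tcp_rot"]); a=np.radians(-11); u=np.array([np.cos(a),np.sin(a),0]); O=np.array([.5228,-.2950,0])
R=yawpose(a+np.pi)
def tgt(xt,z): return O+u*xt/1000+np.array([0,0,z/1000])
cmd(tgt(-23,200),R)
# subsequent relative to pose at (-23,200) with R: tool x=-u, z=down
for th in [.9,.8,.65,.5,.35,.2,.1,.05,0]:
    xt=45-130*np.cos(th)+6*np.sin(th)+8; d=45-(xt-11); z=50+d*np.tan(th)+6/np.cos(th)
    print(th,round(xt,1),round(z,1),"rel cm x",round((-23-xt)/10,2),"z",round((200-z)/10,2))
E
```

```text
t 7.2 pos [ 0.4873 -0.188   0.3313] xdir deg -179.84 z [ 0.     0.001 -1.   ] F [-0.4  0.2 -0.4] gap 1.002 q [-0.19  0.16  0.54  1.72 -0.09  1.28  1.95]
cm [ -1.26 -10.27  13.13] rotdeg [ 0.   0.  11.2] rows>= 4.0
0.9 -23.1 159.3 rel cm x 0.01 z 4.07
0.8 -33.3 150.5 rel cm x 1.03 z 4.95
0.65 -46.9 135.7 rel cm x 2.39 z 6.43
0.5 -58.2 119.2 rel cm x 3.52 z 8.08
0.35 -67.1 101.3 rel cm x 4.41 z 9.87
0.2 -73.2 82.3 rel cm x 5.02 z 11.77
0.1 -75.8 69.2 rel cm x 5.28 z 13.08
0.05 -76.5 62.6 rel cm x 5.35 z 13.74
0 -77.0 56.0 rel cm x 5.4 z 14.4
```

Request:
move_arm([
  [[-1.3,-10.3,5],[0,0,8],1],
  [[-1.3,-10.3,10],[0,0,11],1],
  [[-1.3,-10.3,13.1],[0,0,11],1],
  [[-1.3,-10.3,13.1],[0,0,11],1],
  [[-1.3,-10.3,13.1],[0,0,11],1],
  [[-1.3,-10.3,13.1],[0,0,11],1],
  [[-1.3,-10.3,13.1],[0,0,11],1],
])

```text
t: 7.9
tcp_pos: [0.5014, -0.2917, 0.2021]
tcp_rot: [0.001, 0.095, 0.995, -0.0]
ft_force: [1.0, 0.2, 0.2]
finger_gap: -0.0
```

```bash
python3 - <<'E'
from h import *
s=st()
c=capture("wrist"); save("w4.png",c,s=1.5)
c=capture("scene"); save("s4.png",c,(120,280,240,400),4.5)
E
```

```text
t 7.9 pos [ 0.5014 -0.2917  0.2021] xdir deg 169.12 z [ 0.003 -0.    -1.   ] F [1.  0.2 0.2] gap -0.0 q [ 0.    0.4   0.59  1.78 -0.25  1.04  2.06]
```

View pics/w4.png

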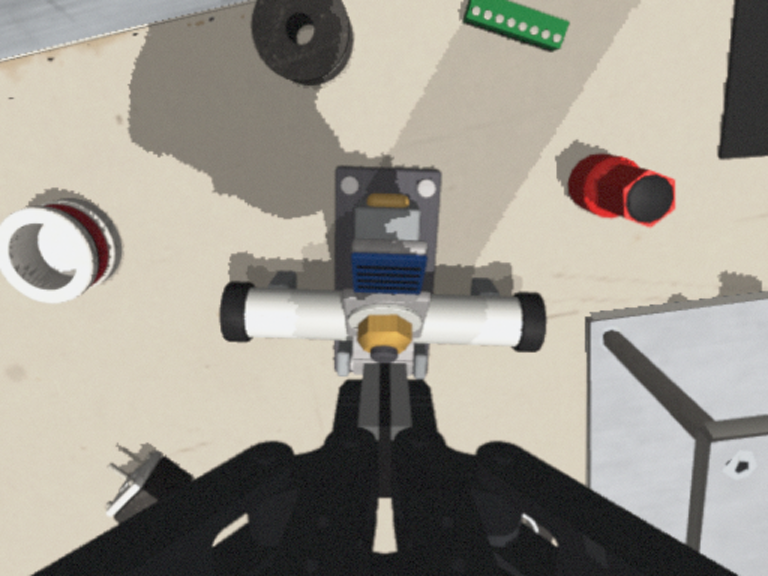

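View pics/s4.png

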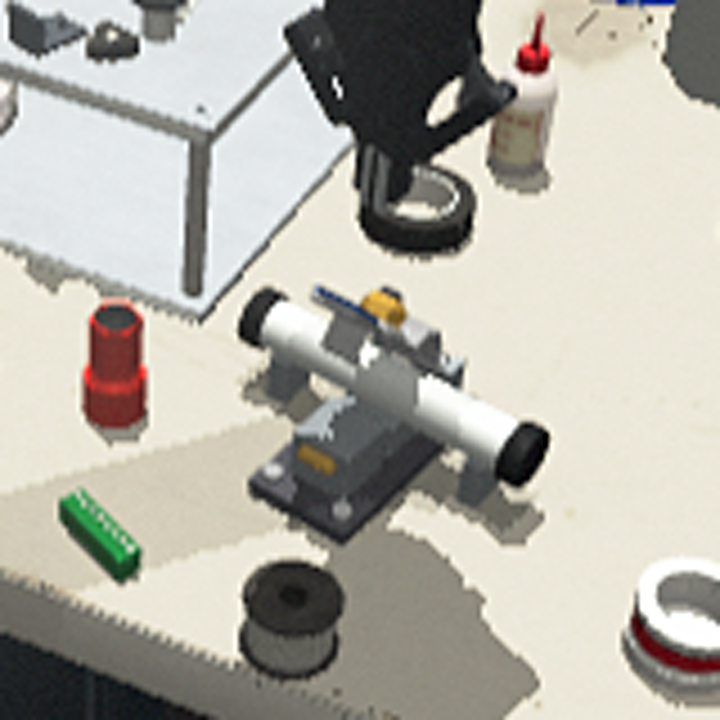

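```bash
python3 look.py w5.png; python3 - <<'E'
from h import *
c=capture("wrist")
s=monitor.read_state();p=s["tcp_pos"]
for z in [.2,.17,.155,.14]: print(z,proj(c,[p[0],p[1],z]))
a=np.radians(-11); u=np.array([np.cos(a),np.sin(a),0]); H=np.array([.5228,-.2950,0])+u*.045+[0,0,.05]
for th in [.6,.7,.8,.9]: 
    n=u*np.sin(th)+np.array([0,0,np.cos(th)])
    d=-u*np.cos(th)+np.array([0,0,np.sin(th)])
    print(th,"pad",proj(c,H+.13*d+.006*n),"nut",proj(c,H+.08*d+.006*n),proj(c,H))
E
```

```text
t 8.0 pos [ 0.5013 -0.2919  0.2021] xdir deg 169.12 z [ 0.003 -0.    -1.   ] F [ 0.5 -0.4 -0.4] gap 0.002 q [ 0.    0.4   0.59  1.78 -0.25  1.04  2.06]
clamp [180.3 255.3] 0.69 [ 0.5223 -0.2965  0.    ] [ 0.5074 -0.2935  0.05  ] [ 0.4866 -0.2894  0.12  ]
strap_pad [187.2 258.1] 0.95 [ 0.5306 -0.295   0.    ] [ 0.5145 -0.2922  0.05  ] [ 0.492  -0.2884  0.12  ]
nut_seat [214.9 257.1] 0.88 [ 0.5625 -0.3022  0.    ] [ 0.5418 -0.2984  0.05  ] [ 0.5128 -0.2931  0.12  ]
0.2 [[257.44992534 255.44311473]]
0.17 [[230.97999821 255.52688399]]
0.155 [[220.47329576 255.56018715]]
0.14 [[211.32000609 255.58922467]]
0.6 pad [[153.49617375 258.1302869 ]] nut [[197.9431127 257.7651799]] [[240.67615621 257.3547949 ]]
0.7 pad [[169.67507823 258.1888858 ]] nut [[207.12636671 257.7873602 ]] [[240.67615621 257.3547949 ]]
0.8 pad [[187.95673859 258.23754216]] nut [[217.00624217 257.8044873 ]] [[240.67615621 257.3547949 ]]
0.9 pad [[208.00096903 258.27395472]] nut [[227.42061184 257.81602384]] [[240.67615621 257.3547949 ]]
```

Strap angle ≈0.8, and the model agrees with the detections to about 2 px. Pressing along the arc.

Request:
move_arm([
  [[0.8,0,3],[0,0,0],1],
  [[1.0,0,4.5],[0,0,0],1],
  [[1.0,0,5.3],[0,0,0],1],
  [[1.8,0,6.2],[0,0,0],1],
  [[2.5,0,7.0],[0,0,0],1],
  [[3.1,0,7.9],[0,0,0],1],
  [[3.6,0,8.8],[0,0,0],1],
  [[4.1,0,9.7],[0,0,0],1],
  [[4.5,0,10.7],[0,0,0],1],
  [[4.9,0,11.7],[0,0,0],1],
  [[5.1,0,12.6],[0,0,0],1],
  [[5.2,0,13.2],[0,0,0],1],
])

```text
t: 9.5
tcp_pos: [0.4486, -0.2824, 0.0675]
tcp_rot: [-0.0, 0.096, 0.995, 0.0]
ft_force: [-3.4, 2.2, 9.2]
finger_gap: -0.001
```

```bash
python3 - <<'E'
from h import *
s=st()
c=capture("scene"); save("s6.png",c,(120,280,240,400),4.5)
E
```

```text
t 9.5 pos [ 0.4486 -0.2824  0.0675] xdir deg 169.02 z [-0.001  0.    -1.   ] F [-3.4  2.2  9.2] gap -0.001 q [ 0.08  0.5   0.51  2.01 -0.36  0.72  2.19]
```

View pics/s6.png

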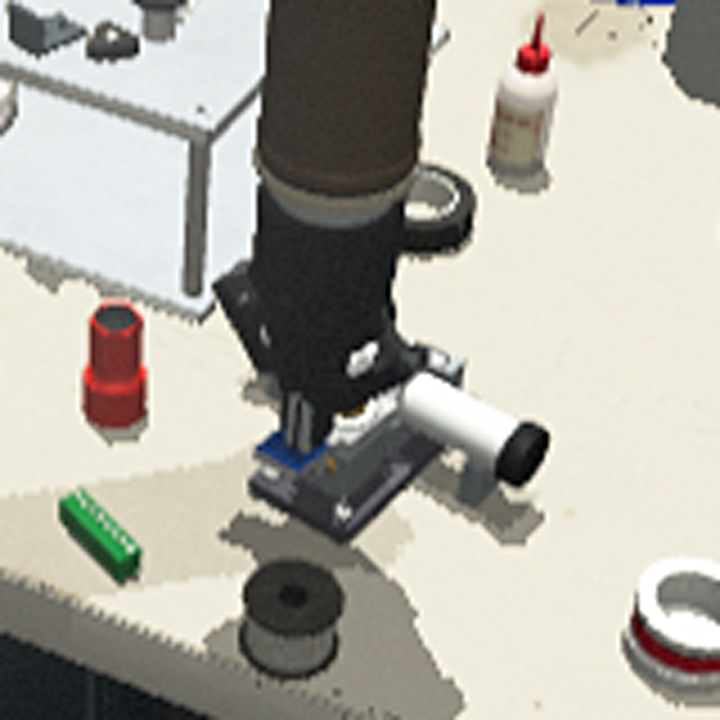

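The fingers are on the blue pad and the strap is nearly level. I'll press through the detent.

Request:
move_arm([
  [[0.1,0,0.6],[0,0,0],1],
  [[0.1,0,1.1],[0,0,0],1],
  [[0.1,0,1.6],[0,0,0],1],
  [[0.1,0,1.9],[0,0,0],1],
  [[0.1,0,1.9],[0,0,0],1],
  [[0.1,0,1.9],[0,0,0],1],
  [[0.1,0,1.9],[0,0,0],1],
])

```text
t: 10.25
tcp_pos: [0.4484, -0.2827, 0.0538]
tcp_rot: [0.001, 0.096, 0.995, 0.001]
ft_force: [-16.9, 11.2, 63.1]
finger_gap: -0.001
```

63 N against a hard stop at z=0.054, so it's shut. I'll lift off and look straight down at the nut.

Request:
move_arm([
  [[0,0,-2],[0,0,0],1],
  [[0,0,-7],[0,0,0],0],
  [[-2,0,-12],[0,0,0],0],
  [[-2,0,-14],[0,0,0],0],
  [[-2,0,-14],[0,0,0],0],
  [[-2,0,-14],[0,0,0],0],
])

```text
t: 10.85
tcp_pos: [0.4679, -0.2859, 0.1891]
tcp_rot: [0.0, 0.095, 0.995, 0.0]
ft_force: [0.3, 1.0, -1.4]
finger_gap: 0.848
```

```bash
python3 - <<'E'
from h import *
s=st()
c=capture("wrist"); save("w7.png",c,s=1.5); save("w7z.png",c,(100,260,160,360),4)
np.savez("w7.npz",**c)
for th,z in [("clamp",0),("strap_hinge",.05),("strap_pad",.056),("nut_seat",.056)]:
    for x in place_of("wrist",th)[:4]: print(th,np.round(x["point"],1),round(x["score"],2),np.round(atz(c,x["point"],z),4))
c2=capture("side"); np.savez("side7.npz",**c2); save("side7.png",c2,(130,200,210,310),7)
for th,z in [("strap_hinge",.05),("strap_pad",.056),("nut_seat",.056)]:
    for x in place_of("side",th)[:4]: print("side",th,np.round(x["point"],1),round(x["score"],2),np.round(atz(c2,x["point"],z),4))
c2=capture("scene")
for th,z in [("strap_hinge",.05),("strap_pad",.056),("nut_seat",.056)]:
    for x in place_of("scene",th)[:4]: print("scene",th,np.round(x["point"],1),round(x["score"],2),np.round(atz(c2,x["point"],z),4))
E
```

```text
t 10.85 pos [ 0.4679 -0.2859  0.1891] xdir deg 169.05 z [ 0.001  0.    -1.   ] F [ 0.3  1.  -1.4] gap 0.848 q [-0.01  0.36  0.6   1.87 -0.24  0.99  2.07]
clamp [216.1 255.4] 0.98 [ 0.5242 -0.2973  0.    ]
strap_hinge [278.4 254.6] 0.62 [ 0.5685 -0.3066  0.05  ]
strap_hinge [216.3 255.9] 0.43 [ 0.5038 -0.2928  0.05  ]
strap_pad [149.5 260.7] 0.81 [ 0.4424 -0.2768  0.056 ]
nut_seat [202.4 258.5] 0.91 [ 0.4886 -0.2875  0.056 ]
nut_seat [214.8 257.8] 0.24 [ 0.5002 -0.2904  0.056 ]
side strap_hinge [167.8 250.6] 0.56 [ 0.5651 -0.2901  0.05  ]
side strap_pad [178.  279.3] 0.72 [ 0.4382 -0.2672  0.056 ]
side strap_pad [258.2 229.2] 0.6 [0.4261 0.1615 0.056 ]
side nut_seat [255.2 229.9] 0.18 [0.4298 0.1496 0.056 ]
scene strap_hinge [200.2 330.9] 0.76 [ 0.5581 -0.3084  0.05  ]
scene strap_hinge [262.2 305.7] 0.28 [ 0.3253 -0.3333  0.05  ]
scene strap_pad [223.7 301.6] 0.7 [ 0.4316 -0.2764  0.056 ]
scene strap_pad [173.3 155.2] 0.51 [0.4237 0.1783 0.056 ]
scene nut_seat [212.4 315.1] 0.5 [ 0.4865 -0.2908  0.056 ]
```

View pics/w7.png

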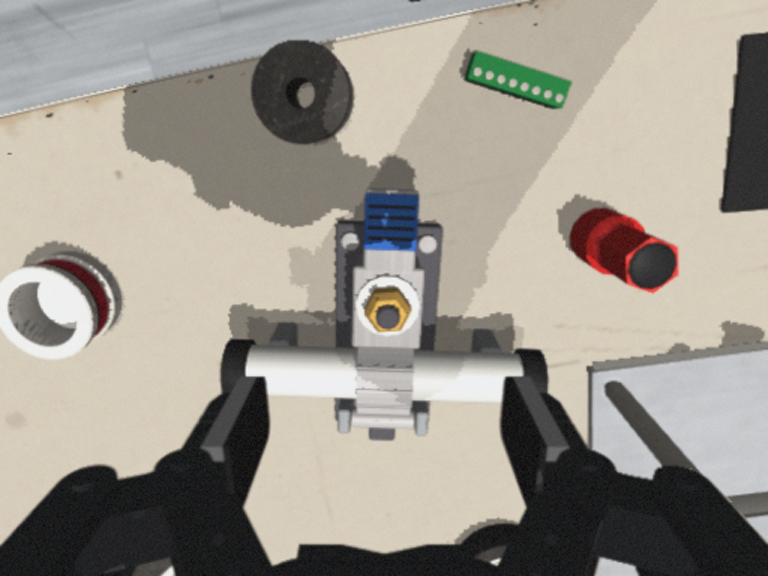

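View pics/w7z.png

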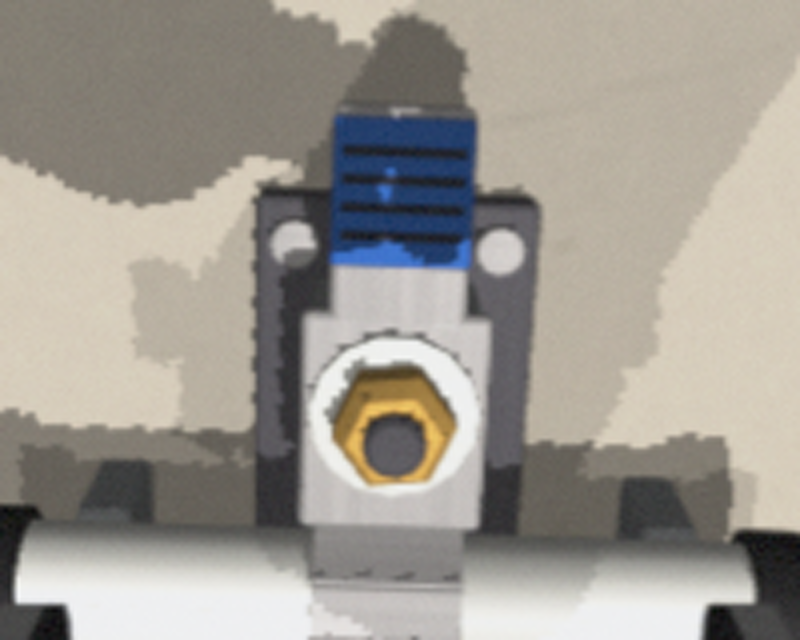

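View pics/side7.png

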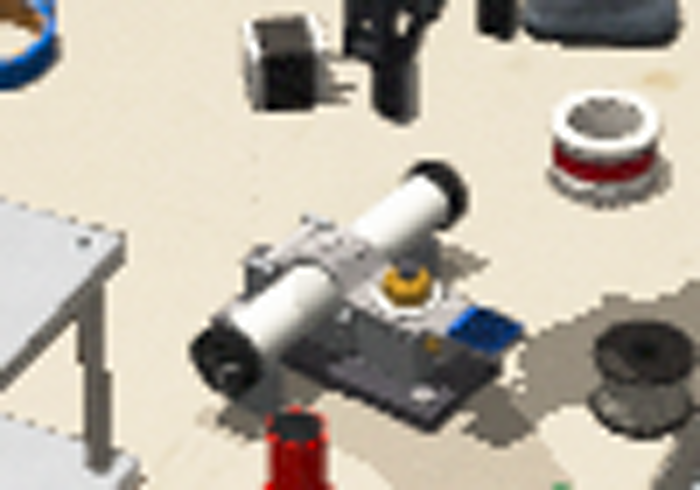

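The strap is level and the washer is centred at raw (203,259). I'll fit the nut's yaw and position with its outline.

```bash
cat > fitnut.py <<'E'
from h import *
from scipy.optimize import minimize
c=dict(np.load("w7.npz")); im=c["color"]
S=6; r0,c0,n=180,230,60
crop=cv2.resize(im[r0:r0+n,c0:c0+n],None,fx=S,fy=S,interpolation=cv2.INTER_CUBIC)
h=cv2.cvtColor(crop,cv2.COLOR_RGB2HSV)
m=((h[...,1]>110)&(h[...,0]>8)&(h[...,0]<35)).astype(np.uint8)
cn=max(cv2.findContours(m,0,1)[0],key=cv2.contourArea); hull=cv2.convexHull(cn)
M=np.zeros_like(m); cv2.fillConvexPoly(M,hull,1)
def hexp(x,y,z,af,phi):
    a=phi+np.radians(30+60*np.arange(6)); r=af/2/np.cos(np.pi/6); return np.c_[x+r*np.cos(a),y+r*np.sin(a),np.full(6,z)]
def sil(p):
    P=np.r_[hexp(p[0],p[1],.056,.024,p[2]),hexp(p[0],p[1],.065,.024,p[2]),hexp(p[0],p[1],.070,.018,p[2])]
    q=proj(c,P); q=np.c_[(q[:,1]-c0+.5)*S-.5,(q[:,0]-r0+.5)*S-.5].astype(np.float32)
    H=cv2.convexHull(q); A=np.zeros_like(m); cv2.fillConvexPoly(A,np.round(H*16).astype(np.int32),1,shift=4); return A
def cost(p):
    A=sil(p); return 1-(A&M).sum()/max(1,(A|M).sum())
best=None
for f in range(0,60,6):
    r=minimize(cost,[.4888,-.288,np.radians(f)],method="Nelder-Mead",options=dict(initial_simplex=[[.4888,-.288,np.radians(f)],[.4908,-.288,np.radians(f)],[.4888,-.286,np.radians(f)],[.4888,-.288,np.radians(f+6)]],maxiter=150))
    print(f,np.round(r.x[:2],4),round(np.degrees(r.x[2])%60,1),round(r.fun,4))
# washer
g=cv2.cvtColor(im,cv2.COLOR_RGB2GRAY)
E
python3 fitnut.py
```

```text
0 [ 0.4905 -0.2882] 58.1 0.1136
6 [ 0.4903 -0.2885] 4.5 0.1146
12 [ 0.4904 -0.2884] 2.5 0.1129
18 [ 0.4906 -0.2888] 58.8 0.1134
24 [ 0.4906 -0.2887] 48.4 0.1138
30 [ 0.4905 -0.2885] 45.7 0.1138
36 [ 0.4902 -0.2884] 43.1 0.115
42 [ 0.4902 -0.2884] 45.8 0.1147
48 [ 0.4903 -0.2882] 57.8 0.1141
54 [ 0.4905 -0.2883] 54.5 0.1145
```

```bash
cat >> fitnut.py <<'E'
o=crop[:,:,::-1].copy()
cv2.drawContours(o,[hull],-1,(255,0,0),1)
for phi,col in [(0,(0,255,0)),(49,(0,0,255))]:
    A=sil([.4892,-.2882,np.radians(phi)]); cv2.drawContours(o,cv2.findContours(A,0,1)[0],-1,col,1)
cv2.imwrite("pics/nutfit.png",cv2.resize(o,None,fx=1.6,fy=1.6))
E
python3 fitnut.py >/dev/null
```

```text
(no output)
```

View pics/nutfit.png

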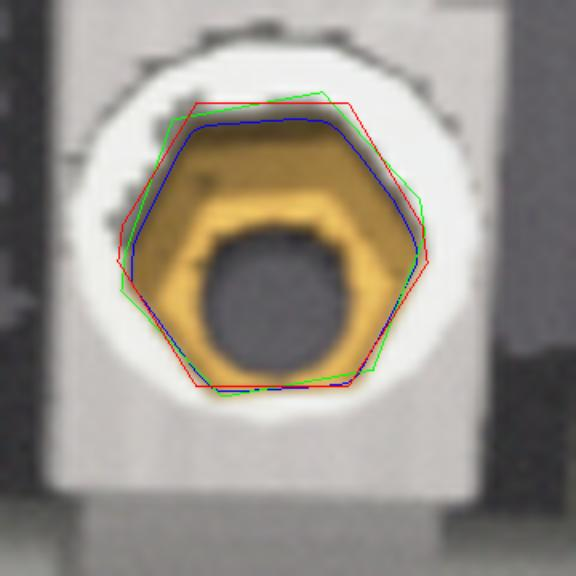

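```bash
sed -i 's/h\[...,1\]>110/h[...,1]>55/; s/h\[...,0\]>8/h[...,0]>3/' fitnut.py; sed -i 's/(49,(0,0,255))/(np.degrees(r.x[2]) if False else 52.5,(0,0,255))/' fitnut.py; python3 fitnut.py
```

```text
0 [ 0.4902 -0.2883] 54.5 0.0343
6 [ 0.4902 -0.2883] 53.6 0.0337
12 [ 0.4902 -0.2883] 53.5 0.0334
18 [ 0.4902 -0.2884] 53.7 0.0344
24 [ 0.4902 -0.2883] 53.1 0.0346
30 [ 0.4902 -0.2883] 53.5 0.0334
36 [ 0.4902 -0.2883] 53.5 0.0336
42 [ 0.4902 -0.2884] 53.6 0.0341
48 [ 0.4902 -0.2884] 52.2 0.0341
54 [ 0.4902 -0.2884] 55.0 0.0347
```

View pics/nutfit.png

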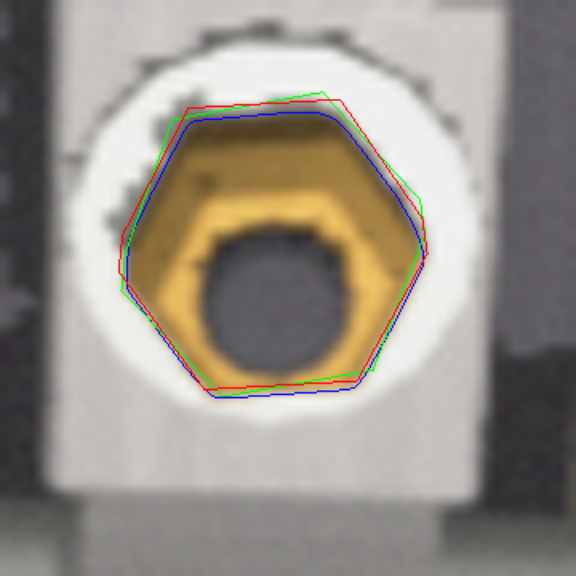

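Nut fit: centre (0.490,-0.288) with a flat normal at about 53.5° mod 60. The strap is visibly level. Next I'll move over the nearest orange socket.

```bash
python3 - <<'E'
from h import *
s=st(); cmd([.44,.002,.21],yawpose(np.radians(155)))
E
```

```text
t 11.5 pos [ 0.4677 -0.2862  0.1892] xdir deg 169.02 z [-0.  0. -1.] F [-0.3 -0.6  0. ] gap 1.001 q [-0.01  0.36  0.6   1.86 -0.24  0.99  2.07]
cm [ 8.21 27.76 -2.08] rotdeg [-0. -0. 14.] rows>= 6.0
```

Request:
move_arm([
  [[8.2,27.8,-2],[0,0,14],0],
  [[8.2,27.8,-2],[0,0,14],0],
  [[8.2,27.8,-2],[0,0,14],0],
  [[8.2,27.8,-2],[0,0,14],0],
  [[8.2,27.8,-2],[0,0,14],0],
  [[8.2,27.8,-2],[0,0,14],0],
  [[8.2,27.8,-2],[0,0,14],0],
  [[8.2,27.8,-2],[0,0,14],0],
])

```text
t: 12.3
tcp_pos: [0.4402, 0.0033, 0.2095]
tcp_rot: [0.0, 0.215, 0.977, 0.0]
ft_force: [-0.6, -0.5, -0.1]
finger_gap: 1.001
```

```bash
cat > fitsock.py <<'E'
from h import *
from scipy.optimize import minimize
import sys
s=st(); c=capture("wrist"); np.savez(sys.argv[1]+".npz",**c); im=c["color"]
h=cv2.cvtColor(im,cv2.COLOR_RGB2HSV)
save(sys.argv[1]+".png",c,s=1.5)
def hexp(x,y,z,af,phi):
    a=phi+np.radians(30+60*np.arange(6)); r=af/2/np.cos(np.pi/6); return np.c_[x+r*np.cos(a),y+r*np.sin(a),np.full(6,z)]
def fit(x0,y0,zb=.004,name=None,verbose=True):
    S=4; pc=proj(c,[x0,y0,zb+.06])[0]; n=90; r0=int(max(0,min(384-n,pc[0]-n/2))); c0=int(max(0,min(512-n,pc[1]-n/2)))
    crop=cv2.resize(im[r0:r0+n,c0:c0+n],None,fx=S,fy=S,interpolation=cv2.INTER_CUBIC); hh=cv2.cvtColor(crop,cv2.COLOR_RGB2HSV)
    m=((hh[...,1]>130)&(hh[...,0]>3)&(hh[...,0]<28)).astype(np.uint8)
    cs=cv2.findContours(m,0,1)[0]
    cn=np.concatenate([k for k in cs if cv2.contourArea(k)>300]); hull=cv2.convexHull(cn); M=np.zeros_like(m); cv2.fillConvexPoly(M,hull,1)
    def sil(p):
        q=proj(c,np.r_[hexp(p[0],p[1],zb+.038,.028,p[2]),hexp(p[0],p[1],zb+.074,.028,p[2]),hexp(p[0],p[1],zb+.0755,.0265,p[2])])
        q=np.c_[(q[:,1]-c0+.5)*S-.5,(q[:,0]-r0+.5)*S-.5].astype(np.float32); A=np.zeros_like(m)
        cv2.fillConvexPoly(A,np.round(cv2.convexHull(q)*16).astype(np.int32),1,shift=4); return A
    def cost(p): A=sil(p); return 1-(A&M).sum()/max(1,(A|M).sum())
    res=[]
    for f in range(0,60,10):
        p0=np.array([x0,y0,np.radians(f)])
        r=minimize(cost,p0,method="Nelder-Mead",options=dict(initial_simplex=[p0,p0+[.004,0,0],p0+[0,.004,0],p0+[0,0,.15]],maxiter=150)); res.append((r.fun,r.x))
    res.sort(key=lambda t:t[0])
    for f,x in res[:3]: print(np.round(x[:2],4),"phi",round(np.degrees(x[2])%60,1),round(f,4))
    o=crop[:,:,::-1].copy(); cv2.drawContours(o,[hull],-1,(255,0,0),1); cv2.drawContours(o,cv2.findContours(sil(res[0][1]),0,1)[0],-1,(0,255,0),1); cv2.imwrite("pics/%s_fit.png"%sys.argv[1],cv2.resize(o,None,fx=1.5,fy=1.5))
    return res[0][1]
if __name__=="__main__":
    p=fit(float(sys.argv[2]),float(sys.argv[3]))
E
python3 fitsock.py a1 .448 .003
```

```text
t 12.3 pos [0.4402 0.0033 0.2095] xdir deg 155.19 z [ 0.001  0.    -1.   ] F [-0.6 -0.5 -0.1] gap 1.001 q [-0.61  0.11  0.54  2.08 -0.07  0.97  1.11]
[ 0.4497 -0.0007] phi 38.3 0.0372
[ 0.4497 -0.0007] phi 39.4 0.0375
[ 0.4496 -0.0006] phi 38.9 0.0378
```

View pics/a1.png

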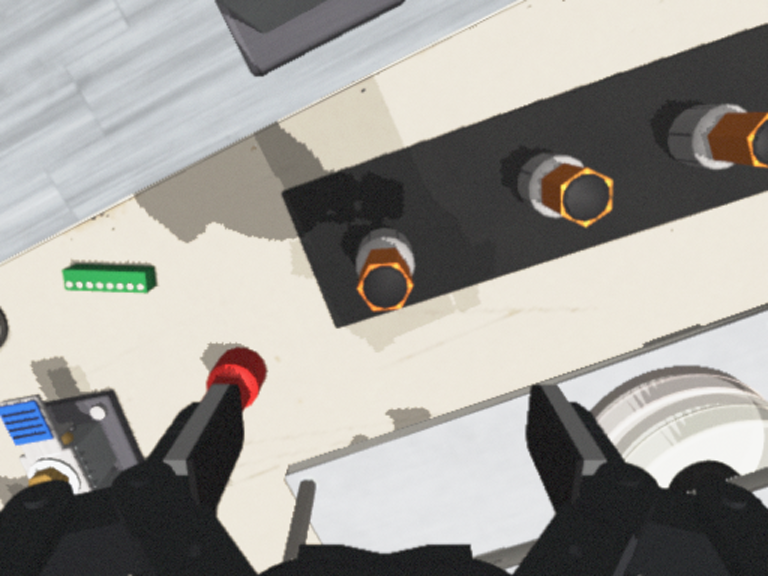

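View pics/a1_fit.png

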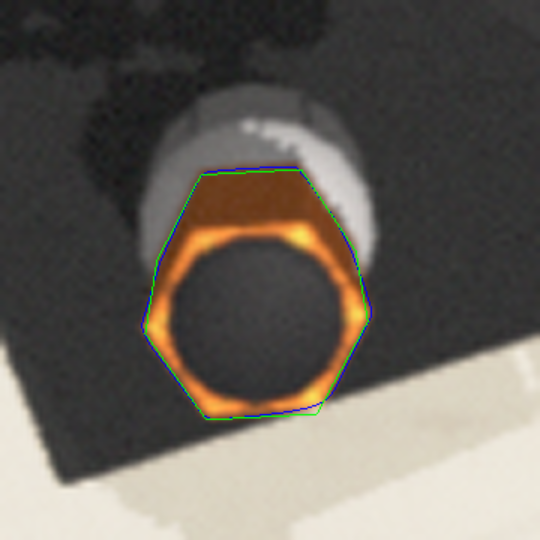

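The fit is clean: orange socket A on the mat at raw (190,257), position (0.4497,-0.0007), φ≈38.7°. The red one at (252,157) stands off the mat and isn't wanted.

```bash
python3 - <<'E'
from h import *
s=st(); cmd([.4497,-.0007,.105],yawpose(np.radians(128.7)))
E
python3 - <<'E'
import sys; sys.argv=["x","a1b"]
from fitsock import *
c=dict(np.load("a1.npz")); im=c["color"]
import fitsock; fitsock.c=c; fitsock.im=im
fit(.452,.1207)
E
```

```text
t 12.35 pos [0.4402 0.002  0.2094] xdir deg 155.05 z [ 0. -0. -1.] F [-0.2 -0.1 -0.3] gap 1.002 q [-0.61  0.11  0.54  2.08 -0.07  0.97  1.11]
cm [-0.97  0.15 10.44] rotdeg [ 0.   0.  26.4] rows>= 4.0
t 12.35 pos [0.4402 0.002  0.2094] xdir deg 155.05 z [ 0. -0. -1.] F [-0.2 -0.1 -0.3] gap 1.002 q [-0.61  0.11  0.54  2.08 -0.07  0.97  1.11]
[0.4488 0.1224] phi 11.1 0.0343
[0.4489 0.1224] phi 11.3 0.0343
[0.4488 0.1225] phi 11.2 0.0344
```

Request:
move_arm([
  [[-1.0,0.2,4],[0,0,8],0],
  [[-1.0,0.2,8],[0,0,16],0],
  [[-1.0,0.2,9],[0,0,24],0],
  [[-1.0,0.2,10],[0,0,26.4],0],
  [[-1.0,0.2,10.4],[0,0,26.4],0],
  [[-1.0,0.2,14],[0,0,26.4],0],
  [[-1.0,0.2,16.8],[0,0,26.4],0],
  [[-1.0,0.2,16.8],[0,0,26.4],0],
])

```text
t: 13.2
tcp_pos: [0.4486, -0.0006, 0.0395]
tcp_rot: [-0.002, 0.432, 0.902, -0.001]
ft_force: [-0.0, 0.4, 1.0]
finger_gap: 1.003
```

```bash
python3 - <<'E'
from h import *
s=st(); c=capture("wrist"); save("a2.png",c,s=1.5)
E
```

```text
t 13.2 pos [ 0.4486 -0.0006  0.0395] xdir deg 128.75 z [-0.004 -0.001 -1.   ] F [-0.   0.4  1. ] gap 1.003 q [-0.51  0.44  0.49  2.21 -0.38  0.58  0.95]
```

View pics/a2.png

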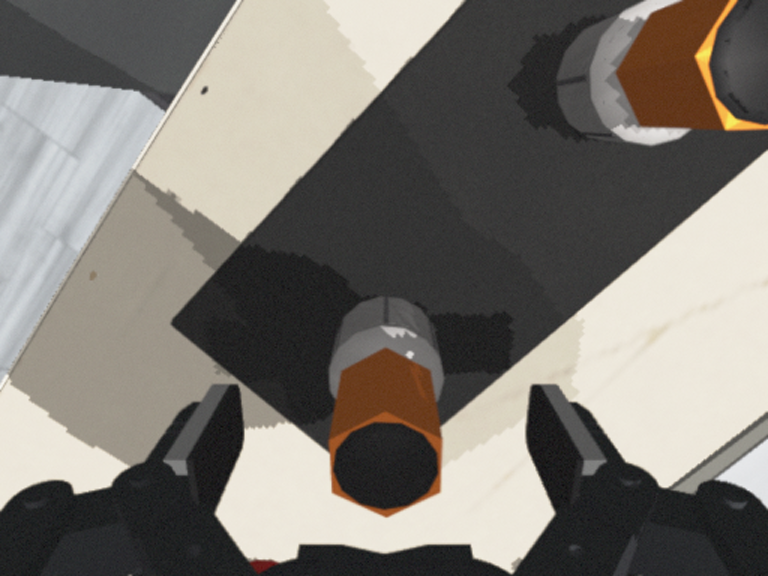

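The handle is centred between the jaws with its flats parallel to the pads. Closing now.

Request:
move_arm([
  [[0,0,0],[0,0,0],0.6],
  [[0,0,0],[0,0,0],0.8],
  [[0,0,0],[0,0,0],0.9],
  [[0,0,0],[0,0,0],0.9],
  [[0,0,0],[0,0,0],0.9],
  [[0,0,-2],[0,0,0],0.9],
  [[0,0,-6],[0,0,0],0.9],
  [[0,0,-11],[0,0,0],0.9],
  [[0,0,-14],[0,0,0],0.9],
  [[0,0,-14],[0,0,0],0.9],
], newtons=60)

```text
t: 14.25
tcp_pos: [0.4523, 0.0002, 0.185]
tcp_rot: [0.002, 0.433, 0.901, 0.003]
ft_force: [0.1, 1.1, -2.2]
finger_gap: 0.319
```

```bash
python3 - <<'E'
from h import *
s=st(); c=capture("wrist"); save("a3.png",c,s=1.5)
cmd([.4902,-.2882,.175],yawpose(np.radians(143.5)))
E
```

```text
t 14.25 pos [4.523e-01 2.000e-04 1.850e-01] xdir deg 128.64 z [ 0.007  0.003 -1.   ] F [ 0.1  1.1 -2.2] gap 0.319 q [-0.68  0.18  0.66  2.09 -0.14  0.91  0.73]
cm [-24.98 -14.99   0.74] rotdeg [  0.2   0.1 -14.8] rows>= 6.0
```

View pics/a3.png

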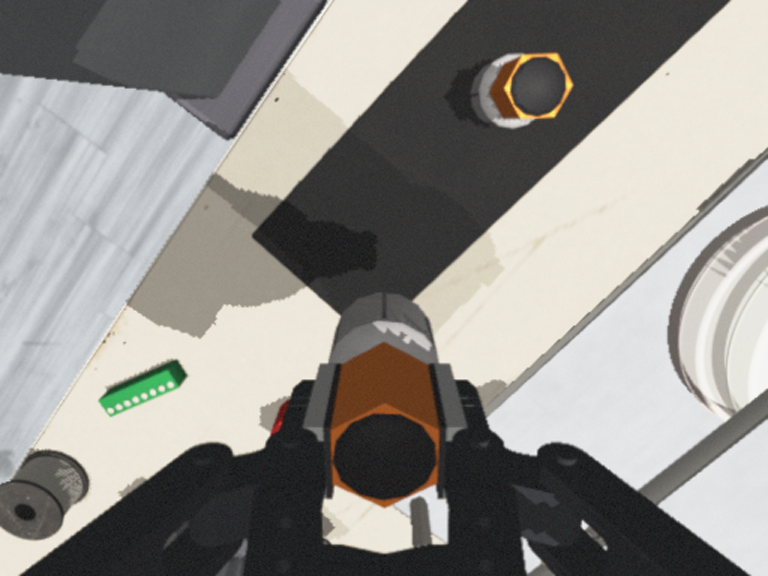

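Gripped, and the handle sits square in the pads. Moving over the nut.

Request:
move_arm([
  [[-24.8,-15,0],[0,0,-14.8],0.9],
  [[-24.8,-15,0.5],[0,0,-14.8],0.9],
  [[-24.8,-15,0.7],[0,0,-14.8],0.9],
  [[-24.8,-15,0.7],[0,0,-14.8],0.9],
  [[-24.8,-15,0.7],[0,0,-14.8],0.9],
  [[-24.8,-15,0.7],[0,0,-14.8],0.9],
  [[-24.8,-15,0.7],[0,0,-14.8],0.9],
  [[-24.8,-15,0.7],[0,0,-14.8],0.9],
  [[-24.8,-15,0.7],[0,0,-14.8],0.9],
  [[-24.8,-15,0.7],[0,0,-14.8],0.9],
])

```text
t: 15.3
tcp_pos: [0.4877, -0.2852, 0.1735]
tcp_rot: [-0.001, 0.313, 0.95, 0.001]
ft_force: [-0.2, -0.3, -1.8]
finger_gap: 0.317
```

```bash
python3 - <<'E'
from h import *
s=st(); c=capture("wrist"); save("a4.png",c,s=1.5)
cmd([.4896,-.2877,.115],yawpose(np.radians(143.5)))
E
```

```text
t 15.3 pos [ 0.4877 -0.2852  0.1735] xdir deg 143.56 z [-0.001  0.002 -1.   ] F [-0.2 -0.3 -1.8] gap 0.317 q [-0.07  0.43  0.68  1.84 -0.32  0.99  1.68]
cm [-0.28 -0.1   5.88] rotdeg [ 0.  -0.1  0.1] rows>= 2.0
```

View pics/a4.png

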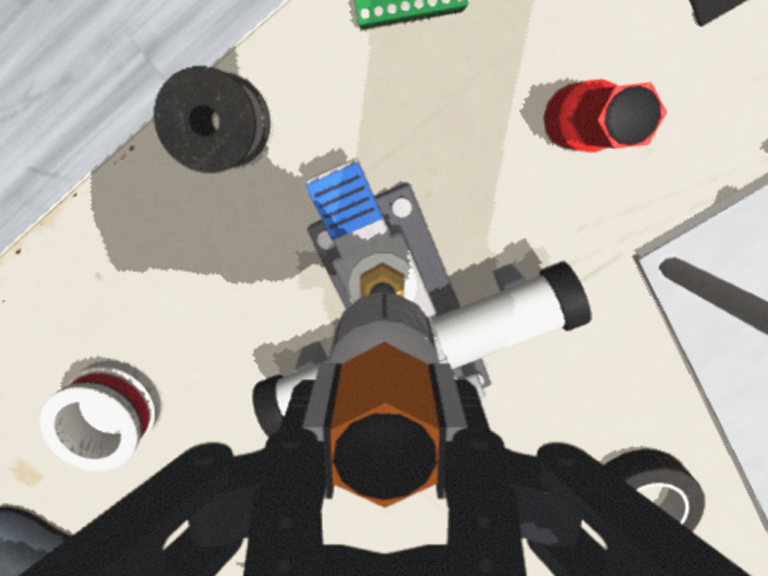

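The nut's corner points the same way as the handle's corner, so the yaw is aligned. Lowering.

Request:
move_arm([
  [[-0.3,-0.1,3],[0,0,0],0.9],
  [[-0.3,-0.1,5.8],[0,0,0],0.9],
  [[-0.3,-0.1,5.8],[0,0,0],0.9],
  [[-0.3,-0.1,6.2],[0,0,0],0.9],
  [[-0.3,-0.1,6.5],[0,0,0],0.9],
  [[-0.3,-0.1,6.8],[0,0,0],0.9],
  [[-0.3,-0.1,6.9],[0,0,0],0.9],
  [[-0.3,-0.1,6.9],[0,0,0],0.9],
])

```text
t: 16.15
tcp_pos: [0.4902, -0.2901, 0.1064]
tcp_rot: [0.001, 0.314, 0.949, 0.0]
ft_force: [-1.1, 1.6, 3.7]
finger_gap: 0.323
```

Request:
move_arm([
  [[0.2,0.15,0],[0,0,0],0.9],
  [[0.2,0.15,0.2],[0,0,0],0.9],
  [[0.2,0.15,0.4],[0,0,0],0.9],
  [[0.2,0.15,0.4],[0,0,0],0.9],
])

```text
t: 16.55
tcp_pos: [0.49, -0.289, 0.1054]
tcp_rot: [0.002, 0.314, 0.949, 0.001]
ft_force: [-8.1, 4.4, 36.2]
finger_gap: 0.317
```

Stopped with the mouth about 13.9 mm above the washer at 36 N, which is what a too-narrow socket would do. I'll ease off and wiggle to exclude hang-up on the bevel.

Request:
move_arm([
  [[0,0,-0.15],[0,0,0],0.9],
  [[0.25,0,-0.15],[0,0,3],0.9],
  [[0,0.25,-0.15],[0,0,3],0.9],
  [[-0.25,0,-0.15],[0,0,-3],0.9],
  [[0,-0.25,-0.15],[0,0,-3],0.9],
  [[0,0,-0.1],[0,0,0],0.9],
])

```text
t: 17.15
tcp_pos: [0.49, -0.2889, 0.1055]
tcp_rot: [0.002, 0.314, 0.949, 0.0]
ft_force: [-7.5, -0.2, 30.4]
finger_gap: 0.319
```

No drop, so A is too narrow. Returning it to the mat.

Request:
move_arm([
  [[0,0,-3],[0,0,0],0.9],
  [[0,0,-8],[0,0,0],0.9],
  [[26.1,14.8,-8],[0,0,14.8],0.9],
  [[26.1,14.8,-8],[0,0,14.8],0.9],
  [[26.1,14.8,-8],[0,0,14.8],0.9],
  [[26.1,14.8,-8],[0,0,14.8],0.9],
  [[26.1,14.8,-8],[0,0,14.8],0.9],
  [[26.1,14.8,-6],[0,0,14.8],0.9],
  [[26.1,14.8,-3],[0,0,14.8],0.9],
  [[26.1,14.8,1],[0,0,14.8],0.9],
  [[26.1,14.8,3.5],[0,0,14.8],0.9],
  [[26.1,14.8,3.5],[0,0,14.8],0.9],
])

```text
t: 18.35
tcp_pos: [0.365, -0.0135, 0.0652]
tcp_rot: [-0.002, 0.433, 0.901, -0.002]
ft_force: [-1.1, -1.0, -0.9]
finger_gap: 0.316
```

```bash
python3 - <<'E'
from h import *
s=st(); c=capture("wrist"); save("a5.png",c,s=1.5)
cmd([.4495,-.0006,.0395],yawpose(np.radians(128.7)))
E
```

```text
t 18.35 pos [ 0.365  -0.0135  0.0652] xdir deg 128.62 z [-0.006 -0.002 -1.   ] F [-1.1 -1.  -0.9] gap 0.316 q [-0.65  0.28  0.64  2.38 -0.31  0.56  0.92]
cm [-4.18  7.36  2.68] rotdeg [-0.2 -0.1 -0.1] rows>= 2.0
```

View pics/a5.png

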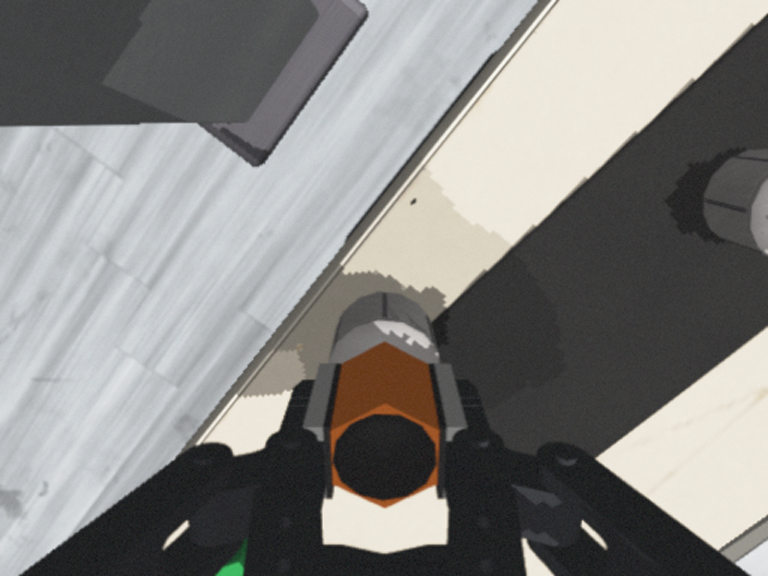

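I wrote the last shift in the wrong frame, so the socket is short of the mat, but it's free in the air. Correcting.

Request:
move_arm([
  [[-2,3.5,-1],[0,0,0],0.9],
  [[-4.2,7.4,-0.5],[0,0,0],0.9],
  [[-4.2,7.4,0],[0,0,0],0.9],
  [[-4.2,7.4,1],[0,0,0],0.9],
  [[-4.2,7.4,2],[0,0,0],0.9],
  [[-4.2,7.4,2],[0,0,0],0.9],
])

```text
t: 19.0
tcp_pos: [0.4497, 0.0, 0.0466]
tcp_rot: [-0.001, 0.434, 0.901, -0.0]
ft_force: [0.5, 0.0, -2.3]
finger_gap: 0.323
```

```bash
python3 - <<'E'
from h import *
s=st(); cmd([.4495,-.0006,.0395],yawpose(np.radians(128.7)))
c=capture("scene"); save("s8.png",c,(120,280,120,360),3.3)
E
```

```text
t 19.0 pos [0.4497 0.     0.0466] xdir deg 128.6 z [-0.002  0.    -1.   ] F [ 0.5  0.  -2.3] gap 0.323 q [-0.56  0.44  0.57  2.21 -0.42  0.6   0.99]
cm [-0.04 -0.06  0.71] rotdeg [-0.1 -0.1 -0.1] rows>= 1.0
```

View pics/s8.png

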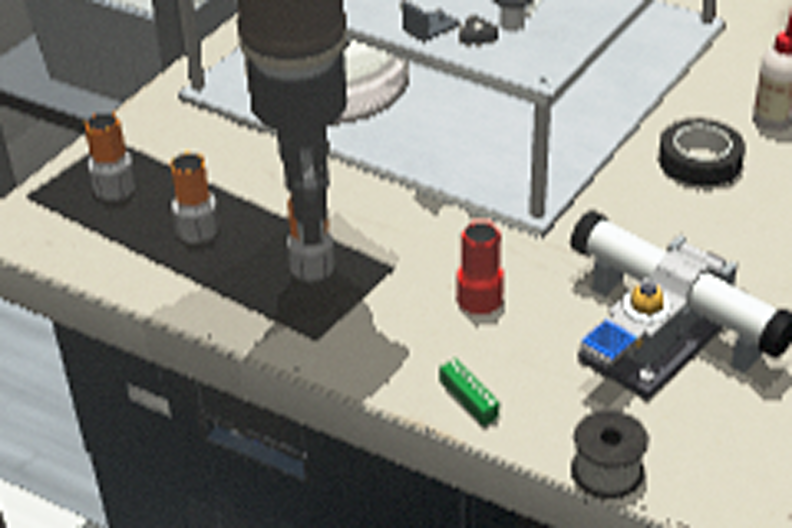

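The terminal block hasn't moved, and socket A is just above the mat. Lowering until contact, then releasing.

Request:
move_arm([
  [[0,0,0.4],[0,0,0],0.9],
  [[0,0,0.6],[0,0,0],0.9],
  [[0,0,0.7],[0,0,0],0.9],
  [[0,0,0.7],[0,0,0],0.9],
])

```text
t: 19.45
tcp_pos: [0.4513, 0.0001, 0.0418]
tcp_rot: [-0.0, 0.434, 0.901, 0.001]
ft_force: [-8.1, 0.6, 26.8]
finger_gap: 0.322
```

Request:
move_arm([
  [[0,0,-0.1],[0,0,0],0.9],
  [[0,0,-0.1],[0,0,0],0.6],
  [[0,0,-0.1],[0,0,0],0.3],
  [[0,0,-0.1],[0,0,0],0],
  [[0,0,-0.1],[0,0,0],0],
  [[0,0,-0.1],[0,0,0],0],
  [[0,0,-4],[0,0,0],0],
  [[0,0,-8],[0,0,0],0],
  [[0,0,-13],[0,0,0],0],
  [[0,0,-16],[0,0,0],0],
  [[0,0,-16],[0,0,0],0],
])

```text
t: 20.55
tcp_pos: [0.4537, 0.0003, 0.204]
tcp_rot: [0.002, 0.433, 0.901, 0.003]
ft_force: [0.4, 1.1, -0.6]
finger_gap: 1.0
```

```bash
python3 fitsock.py b1 .4488 .1224; python3 - <<'E'
from h import *
cmd([.445,.12,.21],yawpose(np.radians(101)))
E
```

```text
t 20.55 pos [4.537e-01 3.000e-04 2.040e-01] xdir deg 128.62 z [ 0.007  0.003 -1.   ] F [ 0.4  1.1 -0.6] gap 1.0 q [-0.77  0.16  0.76  2.07 -0.14  0.96  0.73]
[0.4485 0.1224] phi 11.1 0.0276
[0.4485 0.1223] phi 11.1 0.0276
[0.4485 0.1224] phi 11.1 0.0279
cm [ 9.79  6.88 -0.78] rotdeg [ 0.3 -0.  27.7] rows>= 4.0
```

View pics/b1.png

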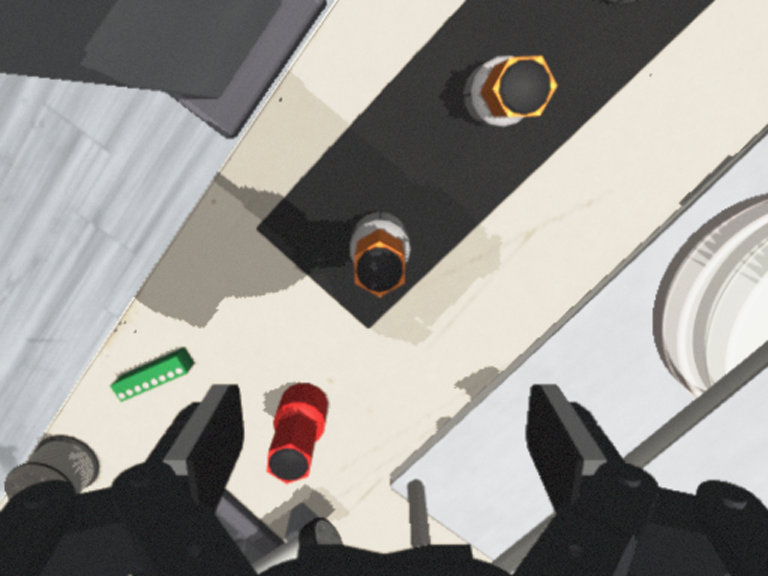

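Socket A stands upright on the mat at raw (178,253), and the bystanders are in place. Next is B at raw (57,350), φ=11.1°.

```bash
python3 - <<'E'
from h import *
cmd([.4485,.1224,.11],yawpose(np.radians(161.1)))
E
```

```text
cm [9.77 7.25 9.22] rotdeg [  0.2   0.1 -32.4] rows>= 4.0
```

Request:
move_arm([
  [[9.8,7.25,4],[0,0,-32.4],0],
  [[9.8,7.25,4],[0,0,-32.4],0],
  [[9.8,7.25,6],[0,0,-32.4],0],
  [[9.8,7.25,8],[0,0,-32.4],0],
  [[9.8,7.25,9.2],[0,0,-32.4],0],
  [[9.8,7.25,9.2],[0,0,-32.4],0],
])

```text
t: 21.2
tcp_pos: [0.4454, 0.1206, 0.1063]
tcp_rot: [-0.002, 0.167, 0.986, -0.002]
ft_force: [0.6, 0.1, -0.2]
finger_gap: 1.0
```

```bash
python3 fitsock.py b2 .4485 .1224; python3 - <<'E'
from h import *
cmd([.4485,.1224,.041],yawpose(np.radians(161.1)))
E
```

```text
t 21.2 pos [0.4454 0.1206 0.1063] xdir deg 160.76 z [-0.004 -0.003 -1.   ] F [ 0.6  0.1 -0.2] gap 1.0 q [-0.81  0.33  0.53  2.14 -0.24  0.74  1.11]
[0.4487 0.1214] phi 11.2 0.0252
[0.4487 0.1214] phi 10.6 0.0253
[0.4487 0.1214] phi 11.0 0.0255
cm [-0.16  0.26  6.64] rotdeg [-0.1 -0.1 -0.4] rows>= 2.0
```

View pics/b2.png

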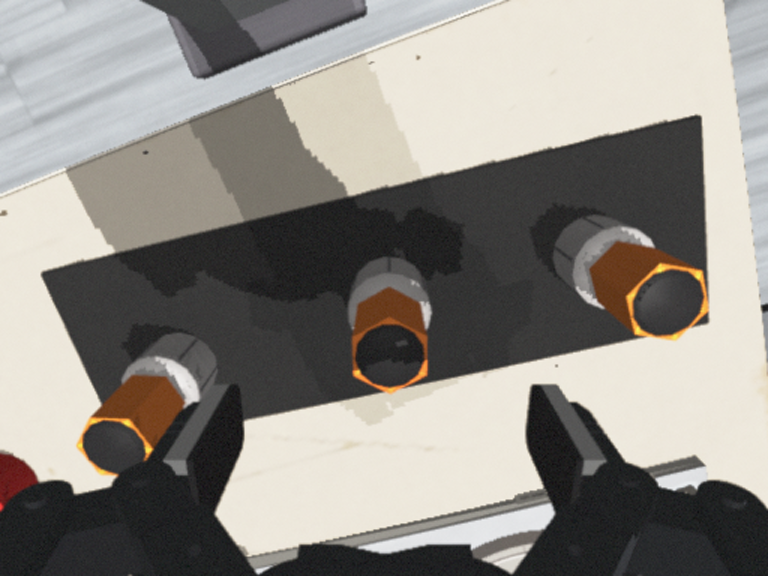

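Request:
move_arm([
  [[-0.2,0.2,3],[0,0,0],0],
  [[-0.2,0.2,5.5],[0,0,0],0],
  [[-0.2,0.2,6.5],[0,0,0],0],
  [[-0.2,0.2,6.5],[0,0,0],0],
  [[-0.2,0.2,6.5],[0,0,0],0.6],
  [[-0.2,0.2,6.5],[0,0,0],0.9],
  [[-0.2,0.2,6.5],[0,0,0],0.9],
  [[-0.2,0.2,6.5],[0,0,0],0.9],
  [[-0.2,0.2,6.5],[0,0,0],0.9],
])

```text
t: 22.15
tcp_pos: [0.4498, 0.1234, 0.0439]
tcp_rot: [0.0, 0.165, 0.986, 0.0]
ft_force: [-0.8, -0.1, 5.7]
finger_gap: 0.316
```

```bash
python3 - <<'E'
from h import *
s=st(); c=capture("wrist"); save("b3.png",c,s=1.5)
E
```

```text
t 22.15 pos [0.4498 0.1234 0.0439] xdir deg 161.02 z [ 0.001  0.001 -1.   ] F [-0.8 -0.1  5.7] gap 0.316 q [-0.74  0.45  0.46  2.17 -0.35  0.59  1.21]
```

View pics/b3.png

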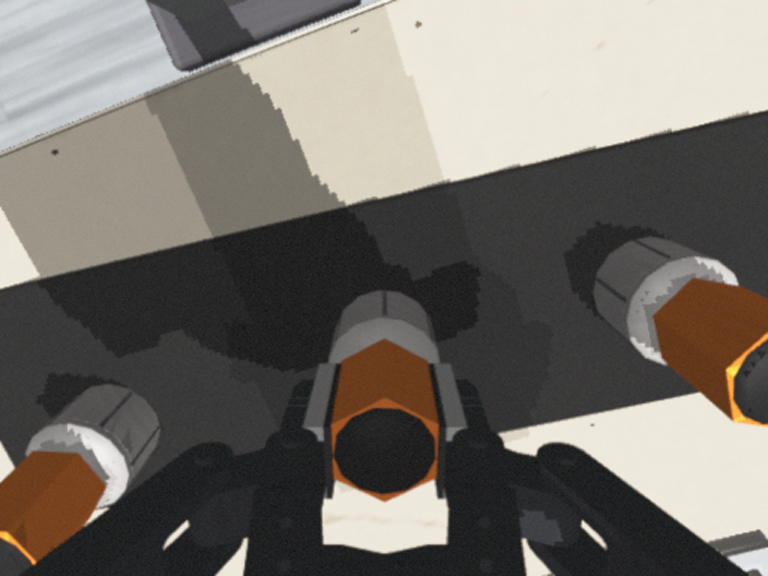

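Request:
move_arm([
  [[0,0,-4],[0,0,0],0.9],
  [[0,0,-9],[0,0,0],0.9],
  [[0,0,-13.5],[0,0,0],0.9],
  [[-17.2,-37.6,-13.5],[0,0,17.5],0.9],
  [[-17.2,-37.6,-13.5],[0,0,17.5],0.9],
  [[-17.2,-37.6,-13.5],[0,0,17.5],0.9],
  [[-17.2,-37.6,-13.5],[0,0,17.5],0.9],
  [[-17.2,-37.6,-13.5],[0,0,17.5],0.9],
  [[-17.2,-37.6,-13.5],[0,0,17.5],0.9],
  [[-17.2,-37.6,-13.5],[0,0,17.5],0.9],
  [[-17.2,-37.6,-13.5],[0,0,17.5],0.9],
  [[-17.2,-37.6,-13.5],[0,0,17.5],0.9],
])

```text
t: 23.4
tcp_pos: [0.4884, -0.2945, 0.1784]
tcp_rot: [0.0, 0.316, 0.949, -0.002]
ft_force: [-0.4, -1.0, -2.2]
finger_gap: 0.322
```

Request:
move_arm([
  [[0,0,0.1],[0,0,0],0.9],
  [[0,0,0.1],[0,0,0],0.9],
])

```text
t: 23.6
tcp_pos: [0.4894, -0.2871, 0.1766]
tcp_rot: [-0.001, 0.313, 0.95, 0.0]
ft_force: [-0.0, 0.6, -1.0]
finger_gap: 0.317
```

```bash
python3 - <<'E'
from h import *
s=st(); c=capture("wrist"); save("b4.png",c,s=1.5)
cmd([.4900,-.2880,.120],yawpose(np.radians(143.5)))
E
```

```text
t 23.6 pos [ 0.4894 -0.2871  0.1766] xdir deg 143.52 z [-0.001  0.001 -1.   ] F [-0.   0.6 -1. ] gap 0.317 q [-0.11  0.44  0.75  1.84 -0.35  1.    1.72]
cm [-0.13 -0.12  5.67] rotdeg [ 0.  -0.1  0.1] rows>= 2.0
```

View pics/b4.png

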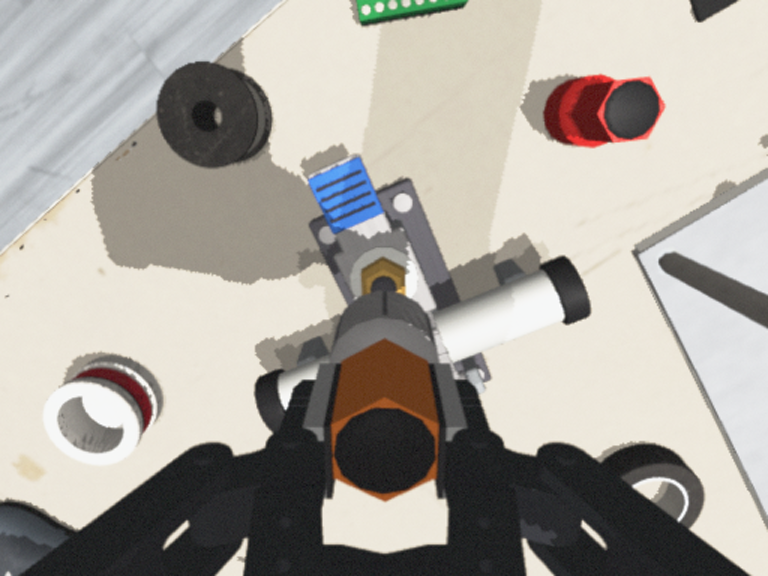

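Request:
move_arm([
  [[-0.1,-0.1,3],[0,0,0],0.9],
  [[-0.1,-0.1,5.2],[0,0,0],0.9],
  [[-0.1,-0.1,5.8],[0,0,0],0.9],
  [[-0.1,-0.1,5.8],[0,0,0],0.9],
  [[-0.1,-0.1,6.2],[0,0,0],0.9],
  [[-0.1,-0.1,6.5],[0,0,0],0.9],
  [[-0.1,-0.1,6.8],[0,0,0],0.9],
  [[-0.1,-0.1,6.8],[0,0,0],0.9],
])

```text
t: 24.45
tcp_pos: [0.49, -0.2896, 0.1092]
tcp_rot: [-0.0, 0.313, 0.95, 0.0]
ft_force: [0.3, 0.2, -1.7]
finger_gap: 0.321
```

Request:
move_arm([
  [[0.1,0.1,0.1],[0,0,0],0.9],
  [[0.1,0.1,0.3],[0,0,0],0.9],
  [[0.1,0.1,0.4],[0,0,0],0.9],
  [[0.1,0.1,0.4],[0,0,0],0.9],
])

```text
t: 24.85
tcp_pos: [0.4898, -0.2882, 0.1051]
tcp_rot: [-0.0, 0.313, 0.95, 0.0]
ft_force: [0.3, -0.5, -2.6]
finger_gap: 0.315
```

No contact with the mouth only 9 mm above the washer, lower than a narrow socket can go. Continuing down.

Request:
move_arm([
  [[0,0,0.3],[0,0,0],0.9],
  [[0,0,0.6],[0,0,0],0.9],
  [[0,0,0.8],[0,0,0],0.9],
  [[0,0,0.9],[0,0,0],0.9],
  [[0,0,0.9],[0,0,0],0.9],
])

```text
t: 25.35
tcp_pos: [0.4904, -0.2886, 0.0963]
tcp_rot: [0.001, 0.313, 0.95, -0.0]
ft_force: [3.8, -1.6, -1.7]
finger_gap: 0.321
```

Home is expected at about 0.0959. A little more press to seat it.

Request:
move_arm([
  [[0,0,0.1],[0,0,0],0.9],
  [[0,0,0.2],[0,0,0],0.9],
  [[0,0,0.2],[0,0,0],0.9],
  [[0,0,0.2],[0,0,0],0.9],
])

```text
t: 25.75
tcp_pos: [0.4905, -0.2888, 0.0956]
tcp_rot: [0.001, 0.313, 0.95, 0.0]
ft_force: [1.7, 1.1, 12.7]
finger_gap: 0.317
```

Firm contact at 12.7 N with almost no side force. I'll check visually from all cameras.

```bash
python3 - <<'E'
from h import *
s=st()
c=capture("wrist"); save("e1.png",c,s=1.5)
c=capture("scene"); save("e2.png",c,(120,290,120,400),2.8)
c=capture("side"); save("e3.png",c,(130,300,190,340),4)
for th in ["socket_p_grip","socket_q_grip","nut_seat"]:
    for n in ["scene","side"]: print(n,th,[(np.round(x["point"],0).tolist(),round(x["score"],2)) for x in place_of(n,th)][:4])
st()
E
```

```text
t 25.75 pos [ 0.4905 -0.2888  0.0956] xdir deg 143.52 z [ 0.002 -0.    -1.   ] F [ 1.7  1.1 12.7] gap 0.317 q [-0.05  0.55  0.68  1.9  -0.45  0.85  1.8 ]
scene socket_p_grip [([159.0, 150.0], 0.57)]
side socket_p_grip [([266.0, 211.0], 0.49)]
scene socket_q_grip [([193.0, 260.0], 0.69), ([199.0, 315.0], 0.67)]
side socket_q_grip [([160.0, 268.0], 0.68), ([196.0, 250.0], 0.67)]
scene nut_seat [([161.0, 149.0], 0.3)]
side nut_seat []
t 26.2 pos [ 0.4905 -0.2887  0.0956] xdir deg 143.52 z [ 0.002 -0.    -1.   ] F [ 1.4 -0.1 11.4] gap 0.316 q [-0.05  0.55  0.68  1.9  -0.45  0.85  1.8 ]
```

View pics/e1.png

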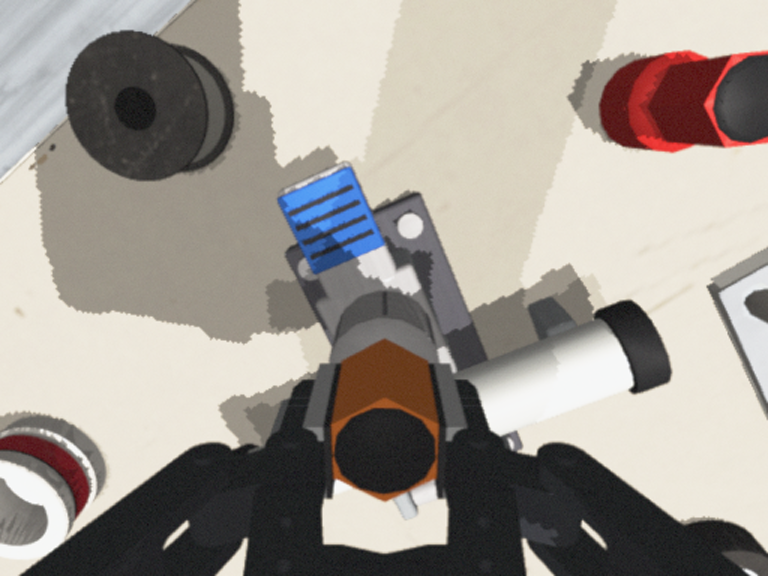

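View pics/e2.png

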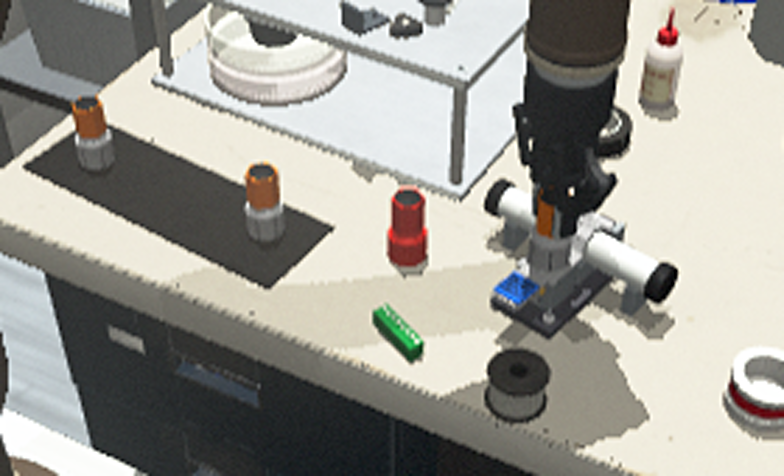

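View pics/e3.png

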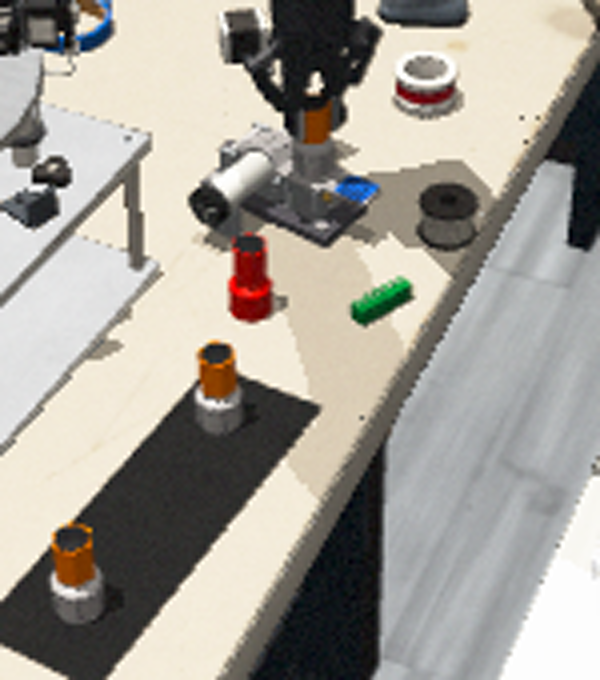

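The socket's sleeve stands flat on the washer, the strap is level and the pad is down. Both other orange sockets stand upright on the mat, and the bystanders are in place. Handing in.

```bash
python3 - <<'E'
from h import *
print(workorder.hand_in()); st()
E
```

```text
the job is handed in; nothing more can be done
None
the job is handed in; nothing more can be done
```

The strap is shut, and the middle orange socket is seated on the nut with the gripper still holding it. I handed in at about 26 s of the 72 s; no verdict is reported.

- **Strap:** I pressed it to a hard stop (63 N). It looked level in every view afterwards; I have no joint reading to confirm the angle.
- **First socket (nearest the clamp):** It stopped about 14 mm above the washer at 36 N and did not drop when wiggled, so it is too narrow. I put it back upright on the mat.
- **Middle socket:** It slid down freely and seated within about 1 mm of the computed height. It held 11 to 13 N downward with under 2 N sideways, and the tool was square to within 0.003 rad. I did not try the third socket.
- **Last pictures:** The sleeve is flat on the washer, and the other two orange sockets stand upright on the mat. The terminal block, spool and cup show no visible displacement.
- **Slips:** I made two wrong-frame moves in free air, one before the strap press and one returning the first socket. Neither touched anything, and I corrected both.

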